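# Fetch the spice tin from behind the shaker and the mill

### The job

Lift the shaker and the pepper mill off the steel stand and set both down on the small green chopping board before you touch the short spice tin behind them; then set the tin in the middle of the scale's round pan. When it is there, put the shaker and the mill back, each on the very spot of the stand where it stood at the start. Keep all three upright all the time and leave the sauce bottle, the bowl and the spoon where they are.

Things in the scene. Friction and masses are not known exactly. Their poses are not given: they have to be found in the camera images.
- shaker_center (a point): Metal shaker, a straight upright cylinder 48 mm across and 125 mm high, with a domed top and a thin dark band; loose, 0.15 to 0.31 kg. The point is on its axis, half-way up (62.5 mm above its foot). Its sides are straight from the foot to 45 mm above this point. It starts on the left or right front place of the stand.
- mill_center (a point): Dark wooden pepper mill, upright and round: foot 52 mm across, waist 36 mm across, above it a straight round head 44 mm across that spans from 13 to 48 mm above this point, with a steel bead on top; 130 mm high; loose, 0.14 to 0.28 kg. The point is on its axis, half-way up (65 mm above its foot). It starts on the other front place of the stand.
- tin_center (a point): Short round metal spice tin with a flat lid: body 54 mm across, lid 56 mm across (the top 12 mm), 52 mm high in all; loose, 0.10 to 0.21 kg. The point is on its axis, half-way up (26 mm above its foot). It starts on the stand, close behind (on the far side from the robot) the shaker and the mill, which are taller and leave no room there for a gripper.
- stand: Flat fixed dark steel stand, 170 mm (x) by 160 mm (y), top 10 mm high; origin: centre of its underside; its x points to the far edge, where a 6 mm wire rail runs 43 mm high, 80 mm from the origin. Front places: about 35 mm in front (-x), 36 mm to either side; tin about 17 mm behind. Shaker and mill stand 22 mm apart or so: fingers that close along the stand's x, above the tin, have more room.
- board: Small green chopping board, a flat slab 150 mm (its x) by 220 mm (its y), 15 mm thick, fixed to the table to the left or right of the stand; origin at the centre of its underside.
- scale_pan (a point): White kitchen scale, 160 mm by 170 mm, fixed to the table on the other side of the stand from the small board; a round flat steel pan 124 mm across lies on it and does not give way. The point is the centre of the pan's top face, 42 mm above the table.
- sauce: White sauce bottle with a red cap, 56 mm across and 170 mm high, standing behind the stand; loose; origin at the centre of its foot. Leave it alone.
- bowl: Round white china bowl, 120 mm across and 50 mm high, behind the stand; loose; origin at the centre of its underside. Leave it alone.
- spoon: Steel serving spoon, 220 mm long, lying crosswise on the table between the robot and the stand; loose; origin on its underside near the middle of its length. Leave it alone.
Mind the look-alikes: they are no part of the job. Of the things shaped like the part that bears tin_center, the aluminium one is meant.

How it is judged:
By the outcome, as a careful person would: the job done as asked, in the order asked, and still so for the second after the job is handed in, with the robot touching nothing.
It also fails if it takes over 120 s, if anything falls off the work surface, if the arm or the gripper's body presses on something with over 40 N, if the wrist force passes 120 N, or if a joint passes its speed limit or range.

### The arm

A 6-joint arm with a two-finger parallel gripper is mounted at the origin on the work surface. World frame = base frame: x ahead of the robot, y to its left, z up, the work surface at z = 0. Lengths are in m, angles in rad, forces in N, time in s.
With the tool pointing down it reaches from about 0.35 to 0.775 m from the base axis. Payload 7.3 kg.
Tool frame: the origin (TCP) lies at the very end of the fingers, on their centre line; the grasp point (between the pads) lies 19 mm behind it; z points along the fingers, y is the direction in which the jaws open and shut (so a half turn about z gives the same grasp; the last joint's range is limited). The gripper opens to 92 mm and grips with 3 to 60 N. Pads are 19 mm wide; open, the fingers measure 130 mm over their backs; the gripper's body (75 mm by 190 mm) begins 47 mm behind the grasp point.
Start: joints at [-1.365, 0.342, 1.524, -0, 1.275, -0.146], TCP at [0.181, -0.493, 0.188] pointing down, gripper open.
Joint ranges: [-2.53, 2.53], [-0.77, 2.02], [0.04, 2.7], [-1, 4.14], [0.28, 2.66], [-3.11, 3.11]. Speed limits (rad/s): [2.57, 2.57, 3.14, 3.14, 3.14, 3.14].

### API

Orientations are given as [roll, pitch, yaw] about the fixed x, y, z axes, in that order (R = Rz(yaw) Ry(pitch) Rx(roll)).
In Python, from cell import robot gives the robot as it stands.
- The arm moves only by the shell command python3 -m pendant 'ROWS' [OPENING] [FORCE]. ROWS is JSON, a list of rows, each a list of 2 entries, a list of its own where there are three numbers: the shift along the tool's x, y, z in mm, then the turn about the tool's z in degrees. In form: [[[x, y, z], turn], ...]. A call has 1 to 10 rows; each row is the pose to reach, as a shift and turn from the pose measured when the call began, along the tool's axes at that moment; what a row does not reach only later rows make up. A row lasts 1/12 s, in which the tool goes at most 41.7 mm and 7.16 degrees, less where a joint would pass 70% of its speed; a pose out of reach is approached as far as the arm can. A call with a gripper value outside its range is refused whole. OPENING is the opening, from 0 (shut) to 1 (fully open), set as the call begins (- or left out, the last holds). The fingers move at their own pace and stop on an object; FORCE is the grip in N (left out, the last holds). Time passes only in rows, so rows that repeat a pose let the fingers close. It gives the time, the measured TCP pose, the force and the opening at its end, in the units of the state.
- robot.observe(): the state, without advancing time (a new reading comes with each control period).
- robot.read_camera(name): name is "side" or "top" or "wrist"; returns the picture (400x640x3 uint8, red, green, blue); there is no depth.
- robot.calibration(name): a dict with "vfov" (degrees; the focal length in pixels is half the picture's height over the tangent of half this angle, whatever the lens; pixels are square), "cx", "cy" (the principal point, pixels), "k1" (the pictures are not rectified: a ray, as slopes to the right and down, at radius r is drawn at 1 + k1 r^2 times it, then the intrinsics apply), "rvec" (rotation vector, rad) and "tvec" (3), from world to camera coordinates, as OpenCV has them. Camera axes: x right, y down, z forward; pixel columns grow to the right and rows downward; lengths in m; the calibration is good to about 2 mm. A picture is of the moment at which its call begins: read the wrist's pose just before it. calibration takes no time and is no camera call; for the wrist camera it gives the pose at the moment of the call.
- robot.hand_in(): hands the job in, once; it reports no verdict.
Trained networks look in the newest picture that a camera, given by its name, has taken for a name from the list of things; names that differ only in an ending like _2 or _b are one class to them, and where a whole thing is asked for, a point or a joint stands for the part that bears it (a point fixed in the world has none). Each returns a list of dicts, best first, with "p" (0 to 1); they miss things now and then, are a little off and sometimes report something else, mostly with a low value. They report only what shows in the picture. A call takes as long as a camera call. They do not tell look-alikes from the thing itself.
- robot.find_in(camera, query): "xy" ([column, row] as shares, 0 to 1, of the picture: columns of its width, rows of its height, amid what is visible of it).
The state is a dict: "time": time; "qpos": joint angles; "qvel": joint speeds; "joint_efforts": joint torques, N m; "tool_pos": TCP position; "tool_rot": TCP orientation; "contact_force": force on the tool from outside, world axes, zero at the start; "torque": the same for the moment, N m; "opening": finger opening in m.
Only numpy, scipy, OpenCV 4.12 (cv2) and the standard library are available. Lean on these libraries where they do the work, as an engineer would, in place of code of your own. Each camera call takes 0.05 s, during which the arm holds its last target.

## Working session

There is one attempt and no reset: what is moved stays moved. The work goes in short steps, Python scripts to look and compute and a shell command to move; the robot and the scene stay as the last step left them, time stands still between calls to the robot, and variables do not carry over. Pictures are saved under pics/ and viewed, and the job is handed in when it is done.

```bash
ls; mkdir -p pics; cat > h.py <<'E'
import numpy as np, cv2
from cell import robot
def K(c):
    f=200/np.tan(np.radians(c["vfov"])/2); return f
def pix2ray(c,u,v):
    f=K(c); x=(u-c["cx"])/f; y=(v-c["cy"])/f
    a,b=x,y
    for _ in range(30):
        r2=a*a+b*b; a=x/(1+c["k1"]*r2); b=y/(1+c["k1"]*r2)
    R=cv2.Rodrigues(np.array(c["rvec"],float))[0]; t=np.array(c["tvec"],float)
    return -R.T@t, R.T@np.array([a,b,1.])
def atz(c,u,v,z):
    o,d=pix2ray(c,u,v); return o+d*(z-o[2])/d[2]
def proj(c,p):
    R=cv2.Rodrigues(np.array(c["rvec"],float))[0]; q=R@np.array(p,float)+np.array(c["tvec"],float)
    a,b=q[0]/q[2],q[1]/q[2]; s=1+c["k1"]*(a*a+b*b); f=K(c)
    return np.array([c["cx"]+f*a*s,c["cy"]+f*b*s])
def snap(n,fn):
    im=robot.read_camera(n); cv2.imwrite("pics/"+fn,im[:,:,::-1]); return im
E
python3 - <<'E'
from h import *
for n in("top","side","wrist"):
    snap(n,n+"0.png"); print(n,robot.calibration(n))
    for q in ("shaker_center","mill_center","tin_center","stand","board","scale_pan","sauce","bowl","spoon"):
        if n=="wrist": break
        print(q,[(round(d["p"],2),round(d["xy"][0]*640),round(d["xy"][1]*400)) for d in robot.find_in(n,q)][:4])
s=robot.observe();print({k:np.round(v,3) for k,v in s.items()})
E
```

```text
pics
top {'vfov': 56.05751718150384, 'cx': 320.7701102797234, 'cy': 197.4911161663616, 'k1': -0.03922902188405692, 'rvec': array([ 2.13848261, -2.12615766,  0.13777625]), 'tvec': array([0.01554039, 0.58702156, 0.94548947])}
shaker_center [(0.67, 335, 210)]
mill_center [(0.72, 307, 214)]
tin_center [(0.87, 264, 171), (0.72, 375, 186), (0.69, 352, 257), (0.58, 378, 221)]
stand [(0.6, 327, 198), (0.3, 211, 233)]
board [(0.92, 208, 233), (0.43, 317, 195), (0.33, 283, 128)]
scale_pan [(0.76, 442, 232)]
sauce [(0.79, 284, 128)]
bowl [(0.67, 368, 122)]
spoon [(0.93, 317, 285)]
side {'vfov': 45.67011750075657, 'cx': 310.128310896971, 'cy': 203.8649270648906, 'k1': -0.07026597224650123, 'rvec': array([ 0.98138278, -2.33558686,  1.18442216]), 'tvec': array([0.41170944, 0.32802648, 0.8879844 ])}
shaker_center [(0.92, 329, 219)]
mill_center [(0.61, 305, 227), (0.28, 230, 197)]
tin_center [(0.98, 238, 237), (0.98, 373, 242), (0.8, 336, 195), (0.75, 295, 225)]
stand [(0.88, 295, 240)]
board [(0.87, 225, 323), (0.35, 304, 229)]
scale_pan [(0.97, 407, 195)]
sauce [(0.69, 231, 199)]
bowl [(0.79, 289, 177)]
spoon [(0.8, 370, 282)]
wrist {'vfov': 66.82292319141774, 'cx': 320.07374057790145, 'cy': 200.25615834323375, 'k1': -0.04632647789891682, 'rvec': array([-2.37612529,  1.65934643,  0.24026734]), 'tvec': array([-0.52533596, -0.03534063,  0.39232656])}
{'time': np.float64(1.05), 'qpos': array([-1.365,  0.342,  1.524,  0.   ,  1.275, -0.146]), 'qvel': array([ 0.   ,  0.   , -0.001, -0.002, -0.   , -0.   ]), 'joint_efforts': array([ 2.0000e-03, -4.3114e+01, -2.4448e+01,  7.2000e-02,  4.8000e-02,
        0.0000e+00]), 'tool_pos': array([ 0.181, -0.493,  0.188]), 'tool_rot': array([3.141, 0.   , 0.352]), 'contact_force': array([-0.309,  0.36 , -0.231]), 'torque': array([ 0.022, -0.036, -0.016]), 'opening': np.float64(0.092)}
```

View pics/top0.png

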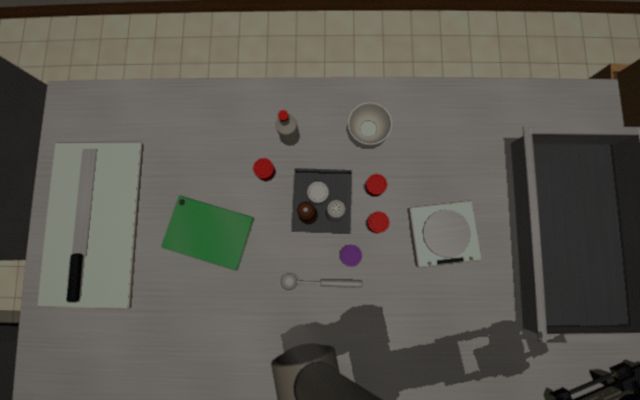

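View pics/side0.png

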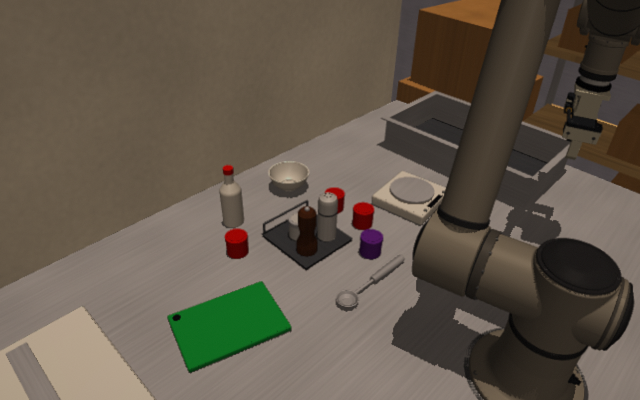

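```bash
python3 - <<'E'
import cv2,numpy as np
a=cv2.imread("pics/top0.png")[140:280,230:410]; cv2.imwrite("pics/topc.png",cv2.resize(a,None,fx=4,fy=4,interpolation=cv2.INTER_CUBIC))
a=cv2.imread("pics/side0.png")[160:300,200:400]; cv2.imwrite("pics/sidec.png",cv2.resize(a,None,fx=4,fy=4,interpolation=cv2.INTER_CUBIC))
E
```

```text
(no output)
```

View pics/topc.png

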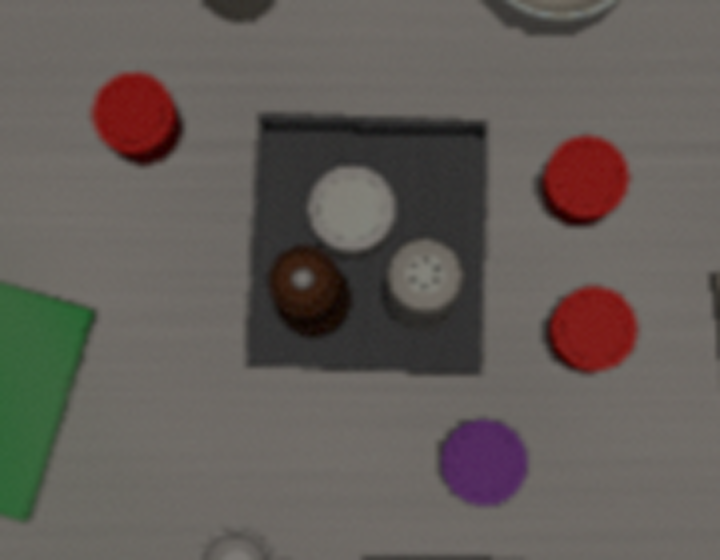

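View pics/sidec.png

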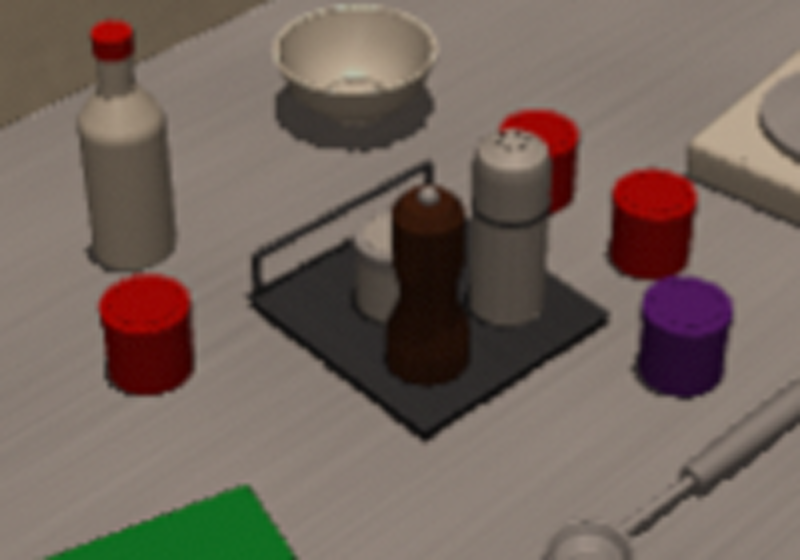

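The tin candidates, in top-picture pixels, are grey on the stand (318,192), red (264,169), red (376,185), red (378,222) and purple (350,255). The aluminium one is the grey tin on the stand, behind the mill (306,210) and shaker (336,208); the 4x crop confirms it. The board is at (208,233), the scale at (446,232) and the spoon at (317,284).

```bash
python3 - <<'E'
from h import *
im=cv2.imread("pics/top0.png"); hsv=cv2.cvtColor(im,cv2.COLOR_BGR2HSV)
c=robot.calibration("top"); print("cam",pix2ray(c,0,0)[0])
P=lambda n,u,v,z:print(n,np.round(atz(c,u,v,z),4))
P("mill",305.75,209.25,.14);P("shaker",336,208,.134);P("tin",318,192,.062)
P("pan",446,232.5,.042)
for n,q,z in(("FL",(247,365),.01),("FR",(482,373),.01),("BL",(261,118),.01),("BR",(487,124),.01)):
    P(n,230+q[0]/4,140+q[1]/4,z)
m=((hsv[:,:,0]>45)&(hsv[:,:,0]<75)&(hsv[:,:,1]>120)).astype(np.uint8)
k=max(cv2.findContours(m,0,1)[0],key=cv2.contourArea)
r=cv2.boxPoints(cv2.minAreaRect(k)); 
for p in r: P("board",*p,.015)
lo=[((hsv[:,:,0]<8)|(hsv[:,:,0]>170))&(hsv[:,:,1]>150),(hsv[:,:,0]>125)&(hsv[:,:,0]<165)&(hsv[:,:,1]>80)]
for m in lo:
    for k in cv2.findContours(m.astype(np.uint8),0,1)[0]:
        if cv2.contourArea(k)>60: P("tin-like",*cv2.minEnclosingCircle(k)[0],.045)
P("spoon",289,281,.01);P("spoonR",362,283,.01);P("spoonTop",320,279,.01)
P("sauce",284,116,.17);P("bowlC",369,124,.05)
# cross check side
cs=robot.calibration("side")
for n,p in(("mill",(0,0,0)),):pass
E
```

```text
cam [ 0.43764904 -0.00362342  1.02334567]
mill [0.5441 0.0521 0.14  ]
shaker [ 0.5481 -0.0196  0.134 ]
tin [0.5987 0.0258 0.062 ]
pan [ 0.4966 -0.3073  0.042 ]
FL [0.4998 0.0974 0.01  ]
FR [ 0.4953 -0.0609  0.01  ]
BL [0.6702 0.0909 0.01  ]
BR [ 0.6664 -0.0651  0.01  ]
board [0.4569 0.4497 0.015 ]
board [0.5974 0.4133 0.015 ]
board [0.5337 0.2066 0.015 ]
board [0.3968 0.2459 0.015 ]
tin-like [ 0.5229 -0.1293  0.045 ]
tin-like [ 0.6215 -0.1257  0.045 ]
tin-like [0.6629 0.1727 0.045 ]
tin-like [0.8129 0.125  0.045 ]
tin-like [ 0.4374 -0.0587  0.045 ]
spoon [0.368  0.1023 0.01  ]
spoonR [ 0.3645 -0.0907  0.01  ]
spoonTop [0.374  0.0201 0.01  ]
sauce [0.7643 0.1053 0.17  ]
bowlC [ 0.7874 -0.11    0.05  ]
```

```bash
python3 - <<'E'
import cv2,numpy as np
a=cv2.imread("pics/top0.png")[190:280,390:500]; cv2.imwrite("pics/scc.png",cv2.resize(a,None,fx=6,fy=6,interpolation=cv2.INTER_CUBIC))
E
```

```text
(no output)
```

View pics/scc.png

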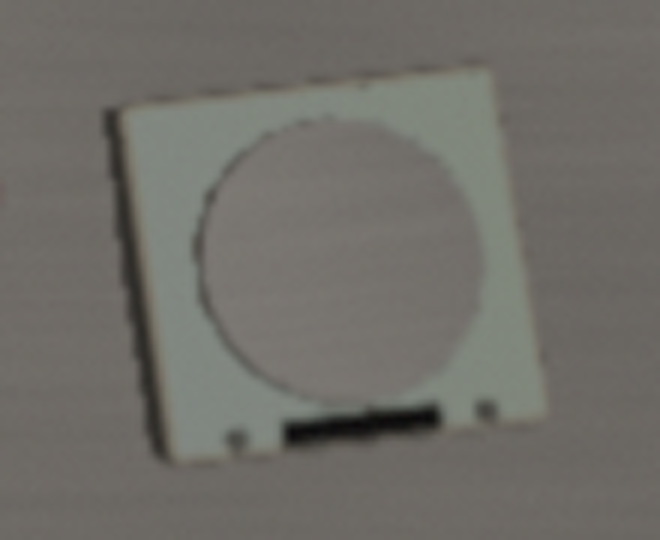

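The scene layout fits the stated sizes: the stand is centred at about (0.583,0.016), and the mill-shaker spacing is 72 mm. I'll move above the stand for a closer wrist view, turning the jaws along world x.

```bash
python3 -m pendant '[[[508,-318,-100],58.1],[[508,-318,-100],58.1],[[508,-318,-100],58.1],[[508,-318,-100],58.1],[[508,-318,-100],58.1],[[508,-318,-100],58.1],[[508,-318,-100],58.1],[[508,-318,-100],58.1],[[508,-318,-100],58.1],[[508,-318,-100],58.1]]' 1 20
```

```text
time: 1.88
tool_pos: [0.41, -0.1986, 0.2502]
tool_rot: [3.141, -0.0, -0.669]
contact_force: [0.8, -0.2, 0.2]
opening: 0.092
```

```bash
python3 -m pendant '[[[-15,-242,-50],-128.3],[[-15,-242,-50],-128.3],[[-15,-242,-50],-128.3],[[-15,-242,-50],-128.3],[[-15,-242,-50],-128.3],[[-15,-242,-50],-128.3],[[-15,-242,-50],-128.3],[[-15,-242,-50],-128.3],[[-15,-242,-50],-128.3],[[-15,-242,-50],-128.3]]'; python3 -m pendant '[[[0,0,0],-57],[[0,0,0],-57],[[0,0,0],-57],[[0,0,0],-57],[[0,0,0],-57],[[0,0,0],-57],[[0,0,0],-57],[[0,0,0],-57],[[0,0,0],-57],[[0,0,0],-57]]'; python3 - <<'E'
from h import *
s=robot.observe();print(s["tool_pos"],s["tool_rot"],s["qpos"])
c=robot.calibration("wrist"); snap("wrist","w1.png"); print(pix2ray(c,320,200))
for n,p in(("mill",(.544,.052,.14)),("shaker",(.548,-.0196,.134)),("tin",(.5987,.0258,.062))): print(n,proj(c,p))
E
```

```text
time: 2.72
tool_pos: [0.5484, 0.0011, 0.2998]
tool_rot: [3.141, 0.001, 0.595]
contact_force: [-0.6, -0.3, -0.5]
opening: 0.0918
time: 3.55
tool_pos: [0.5483, 0.0011, 0.2998]
tool_rot: [-3.141, 0.0, 1.586]
contact_force: [-0.8, -0.8, -0.6]
opening: 0.0918
[0.5483401  0.00106629 0.29982719] [-3.14109225e+00  4.28979770e-04  1.58607930e+00] [-1.37510640e-01  3.28686485e-01  1.23840563e+00 -5.00147929e-04
  1.57492982e+00 -1.52795469e-01]
(array([0.54764786, 0.07683916, 0.4977887 ]), array([ 0.00376979, -0.28095819, -0.95971301]))
mill [316.66011048 133.71858403]
shaker [319.25259856 192.2076306 ]
tin [355.29339805 149.13482674]
```

View pics/w1.png

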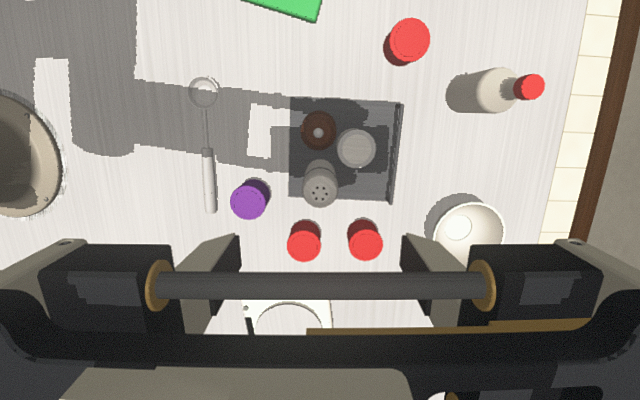

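Wrist view: mill bead near (318,132), tin lid near (357,149), shaker top near (320,190). This agrees with the predictions to 1–3 px. I'll enlarge it to refine.

```bash
python3 - <<'E'
import cv2,numpy as np
a=cv2.imread("pics/w1.png")[90:220,270:410]; cv2.imwrite("pics/w1c.png",cv2.resize(a,None,fx=5,fy=4.6 and 5,interpolation=cv2.INTER_CUBIC)[:600])
E
```

```text
(no output)
```

View pics/w1c.png

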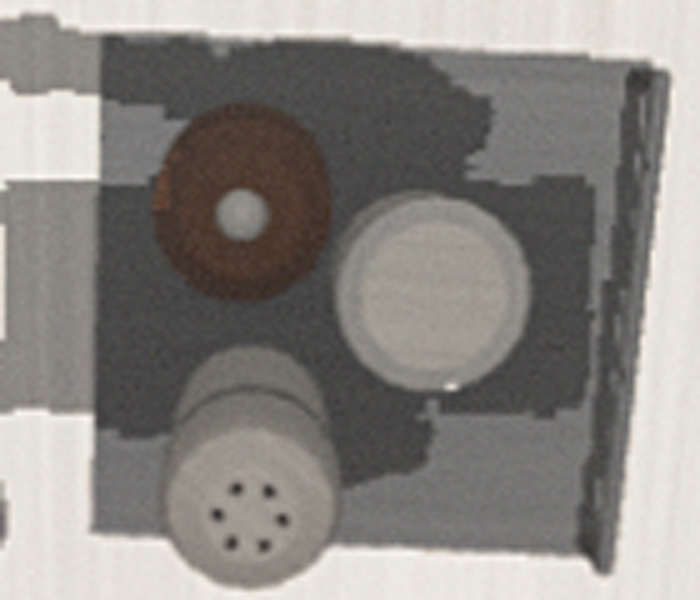

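```bash
python3 - <<'E'
from h import *
c=robot.calibration("wrist")
def P(n,u,v,z):print(n,np.round(atz(c,u-.4,v-.4,z),4))
P("mill",318.4,132.8,.139);P("shaker",320.2,193.4,.135);P("tin",356.6,148.6,.062)
P("FL",290,97.6,.01);P("FR",288.4,196,.01);P("BL",402,103,.01);P("BR",390,202,.01)
for n,z,r in(("mill",.14,0),):pass
# side camera check
cs=robot.calibration("side")
for n,p in(("mill bead",(.545,.051,.139)),("shaker top",(.5485,-.020,.135)),("tin",(.599,.026,.062))): q=proj(cs,p);print(n,q,(q-[200,160])*4)
E
```

```text
mill [0.5456 0.0535 0.139 ]
shaker [ 0.5487 -0.0203  0.135 ]
tin [0.6    0.0271 0.062 ]
FL [0.5006 0.0975 0.01  ]
FR [ 0.496  -0.0591  0.01  ]
BL [0.6732 0.0925 0.01  ]
BR [ 0.6667 -0.0671  0.01  ]
mill bead [307.34224637 206.12379844] [429.36898549 184.49519378]
shaker top [327.61479396 194.46971437] [510.45917583 137.87885746]
tin [299.26592128 217.51604874] [397.06368511 230.06419496]
```

```bash
python3 -m pendant '[[[-21,0,40],0],[[-21,0,80],0],[[-21,0,120],0],[[-21,0,150],0],[[-21,0,175],0],[[-21,0,195],0],[[-21,0,210],0],[[-21,0,219],0],[[-21,0,219],0]]' 1 20; python3 - <<'E'
from h import *
snap("wrist","w2.png"); snap("side","s2.png")
E
```

```text
time: 4.35
tool_pos: [0.5474, -0.0198, 0.079]
tool_rot: [-3.138, -0.0, 1.584]
contact_force: [0.6, -0.0, -0.1]
opening: 0.0917
```

View pics/w2.png

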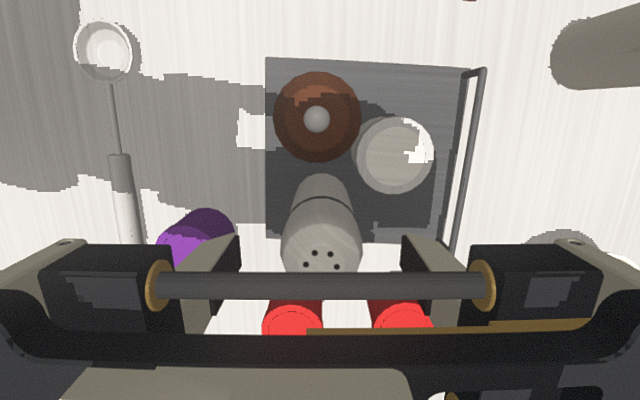

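View pics/s2.png

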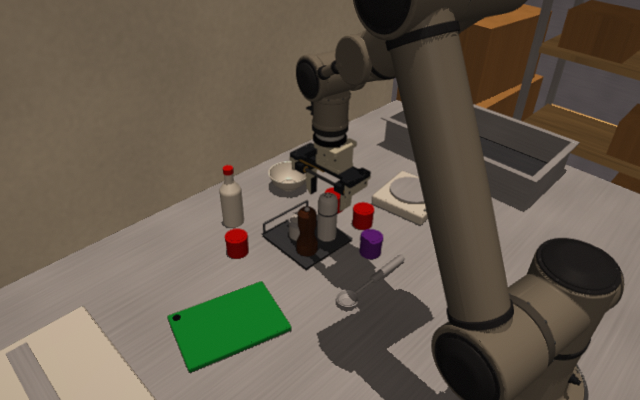

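```bash
python3 - <<'E'
from h import *
s=robot.observe(); p=np.array(s["tool_pos"]);print(p)
cw=robot.calibration("wrist");cs=robot.calibration("side")
for d in((0,0,0),(.046,0,0),(-.046,0,0),(.046,0,.06),(0,0,.066)): print(d,proj(cw,p+d),proj(cs,p+d))
print(proj(cs,(.5487,-.02,.135)),proj(cs,(.5487,-.02,.01)),proj(cw,(.5487,-.02,.135)))
a=cv2.imread("pics/s2.png")[130:270,220:400]; cv2.imwrite("pics/s2c.png",cv2.resize(a,None,fx=4,fy=4,interpolation=cv2.INTER_CUBIC))
E
```

```text
[ 0.54898517 -0.02007774  0.08137158]
(0, 0, 0) [319.49839194 224.50529604] [326.88428909 212.24206231]
(0.046, 0, 0) [385.27473697 225.26584255] [313.63607077 204.24886723]
(-0.046, 0, 0) [253.6059658  223.63676687] [340.73594992 220.59961579]
(0.046, 0, 0.06) [409.36503239 267.58784332] [313.89270163 184.39912134]
(0, 0, 0.066) [319.31993868 272.82033126] [327.63439715 190.10709807]
[327.55416306 194.43496126] [326.1825548  234.62128386] [318.82585929 260.74450783]
```

View pics/s2c.png

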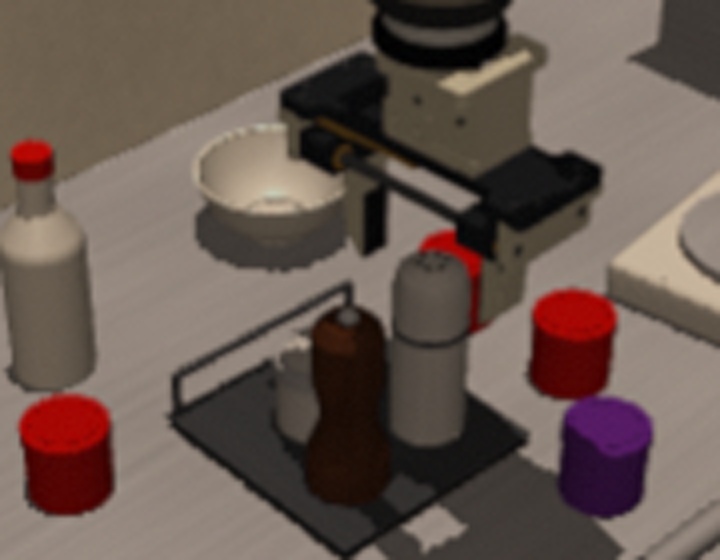

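```bash
python3 - <<'E'
from h import *
cs=robot.calibration("side");p=np.array((.181,-.493,.188)); yy=np.array((.345,-.939,0))
print([np.round((proj(cs,p+k*yy)-[540,60])*6) for k in(-.046,0,.046)])
a=cv2.imread("pics/side0.png")[60:150,540:640]; cv2.imwrite("pics/s0c.png",cv2.resize(a,None,fx=6,fy=6,interpolation=cv2.INTER_CUBIC))
a=cv2.imread("pics/s2.png")[140:220,280:380]; cv2.imwrite("pics/s2d.png",cv2.resize(a,None,fx=7,fy=7,interpolation=cv2.INTER_CUBIC))
E
```

```text
[array([149., 667.]), array([152., 613.]), array([154., 563.])]
```

View pics/s0c.png

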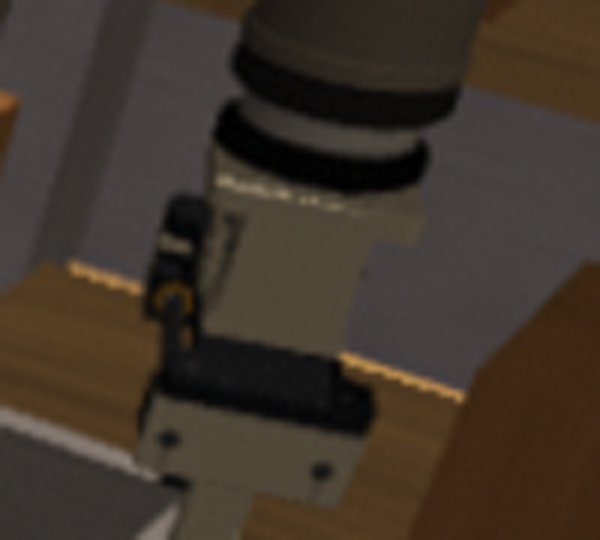

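View pics/s2d.png

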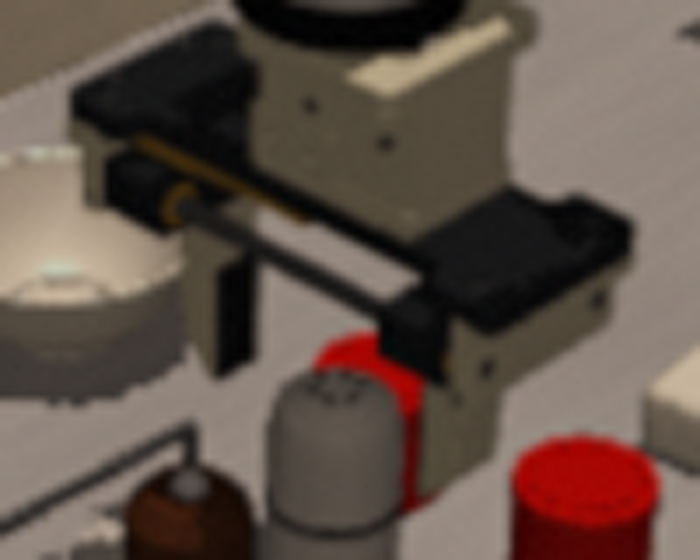

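```bash
python3 - <<'E'
from h import *
a=cv2.imread("pics/w2.png")[220:350,160:480]; cv2.imwrite("pics/w2c.png",cv2.resize(a,None,fx=2.5,fy=2.5,interpolation=cv2.INTER_CUBIC))
cw=robot.calibration("wrist");cs=robot.calibration("side")
from scipy.optimize import least_squares
def tri(uw,us):
    r=least_squares(lambda p:np.r_[proj(cw,p)-uw,proj(cs,p)-us],[.55,-.02,.1]); return np.round(r.x,4),np.round(r.fun,1)
s=robot.observe();print(s["tool_pos"])
# candidate: rear finger inner tip, near-camera(+y) corner
print(tri((402,235),(316,192))); print(tri((402,235),(312,193)))
E
```

```text
[ 0.54898517 -0.02007774  0.08137158]
(array([ 0.5954, -0.0114,  0.1205]), array([-0.7,  0.9, -4.8,  0.8]))
(array([ 0.5961, -0.0117,  0.1189]), array([-0.1,  0.2, -1. ,  0.1]))
```

View pics/w2c.png

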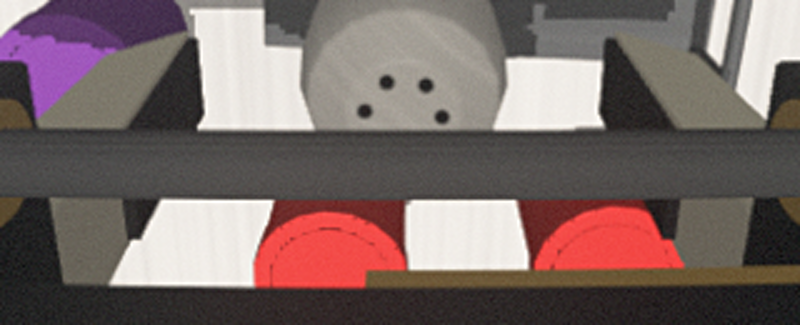

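Both cameras place the fingertips at z≈0.119 (x and y match), while the reported TCP says 0.081. Everything on the tool sits about 38 mm higher than reported. I'll test this by raising 26 mm and closing gently: if the report is right the jaws stop at 48 mm on the shaker, and if the images are right they close freely above it.

```bash
python3 -m pendant '[[[0,0,-15],0],[[0,0,-26],0],[[0,0,-26],0]]' 1 3;  python3 -m pendant '[[[0,0,0],0],[[0,0,0],0],[[0,0,0],0],[[0,0,0],0],[[0,0,0],0],[[0,0,0],0]]' 0.4 3; python3 - <<'E'
from h import *
snap("wrist","w3.png"); im=snap("side","s3.png")
cv2.imwrite("pics/s3c.png",cv2.resize(im[130:250,260:400,::-1],None,fx=5,fy=5,interpolation=cv2.INTER_CUBIC))
E
```

```text
time: 4.7
tool_pos: [0.5513, -0.0204, 0.111]
tool_rot: [3.135, 0.002, 1.584]
contact_force: [0.3, -0.2, 0.8]
opening: 0.0917
time: 5.2
tool_pos: [0.5511, -0.0204, 0.1106]
tool_rot: [3.136, 0.002, 1.584]
contact_force: [0.2, 0.2, 0.7]
opening: 0.0566
```

View pics/s3c.png

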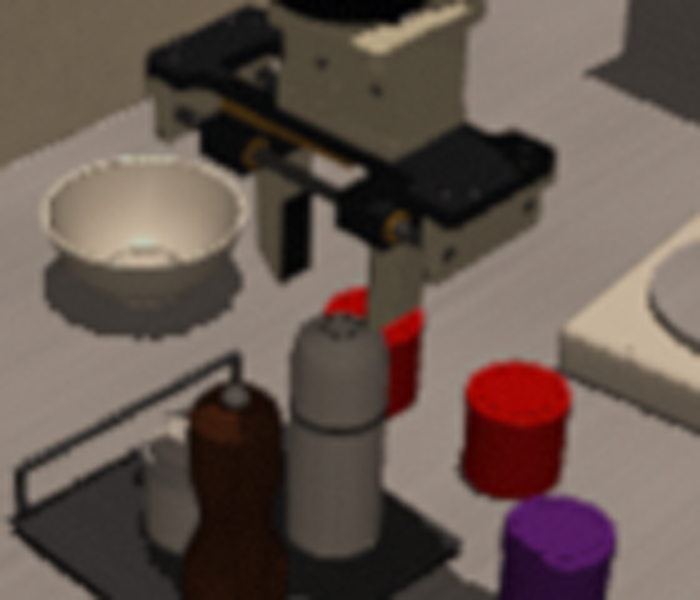

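```bash
python3 -m pendant '[[[0,0,0],0],[[0,0,0],0],[[0,0,0],0],[[0,0,0],0],[[0,0,0],0]]' 0.35 3; python3 - <<'E'
from h import *
im=snap("side","s4.png")
cv2.imwrite("pics/s4c.png",cv2.resize(im[130:250,260:400,::-1],None,fx=5,fy=5,interpolation=cv2.INTER_CUBIC))
s=robot.observe(); print(s["opening"],s["contact_force"],s["tool_pos"],s["tool_rot"])
E
```

```text
time: 5.72
tool_pos: [0.5512, -0.0204, 0.1107]
tool_rot: [3.135, 0.002, 1.584]
contact_force: [-0.5, -1.0, -0.2]
opening: 0.0319
0.032193940687632344 [-0.39708288 -0.75813434  0.31366471] [ 0.55120915 -0.0204097   0.11070733] [3.13520653e+00 1.67379976e-03 1.58379064e+00]
```

View pics/s4c.png

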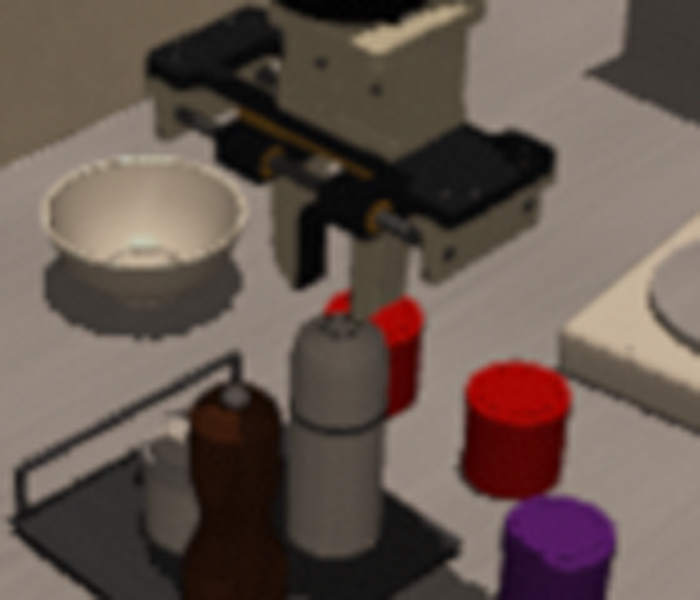

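The jaws closed freely to 32 mm, so the images are right: true tip z ≈ reported z + 0.038. I'll use that from now on, so the shaker grasp with tips at 0.080 is a reported z of 0.042.

```bash
python3 -m pendant '[[[0,-2.4,0],0],[[0,-2.4,0],0],[[0,-2.4,0],0],[[0,-2.4,0],0],[[0,-2.4,0],0],[[0,-2.4,0],0],[[0,-2.4,0],0],[[0,-2.4,0],0],[[0,-2.4,0],0],[[0,-2.4,0],0]]' 1 20;  python3 -m pendant '[[[0,0,12],0],[[0,0,24],0],[[0,0,36],0],[[0,0,48],0],[[0,0,58],0],[[0,0,65],0],[[0,0,69],0],[[0,0,69],0],[[0,0,69],0]]'; python3 - <<'E'
from h import *
s=robot.observe(); print(s["opening"],s["contact_force"],s["tool_pos"],s["tool_rot"])
im=snap("side","s5.png")
cv2.imwrite("pics/s5c.png",cv2.resize(im[130:250,260:400,::-1],None,fx=5,fy=5,interpolation=cv2.INTER_CUBIC))
snap("wrist","w5.png")
E
```

```text
time: 6.6
tool_pos: [0.5488, -0.0204, 0.1107]
tool_rot: [3.135, 0.002, 1.584]
contact_force: [-1.0, -0.5, -0.2]
opening: 0.0912
time: 7.35
tool_pos: [0.5494, -0.0206, 0.0419]
tool_rot: [3.135, 0.002, 1.584]
contact_force: [-0.0, -0.2, 0.5]
opening: 0.0917
0.09172049364187702 [-0.01899215 -0.19846401  0.48324488] [ 0.54944924 -0.02056629  0.04187864] [3.13498897e+00 1.74163154e-03 1.58389928e+00]
```

View pics/s5c.png

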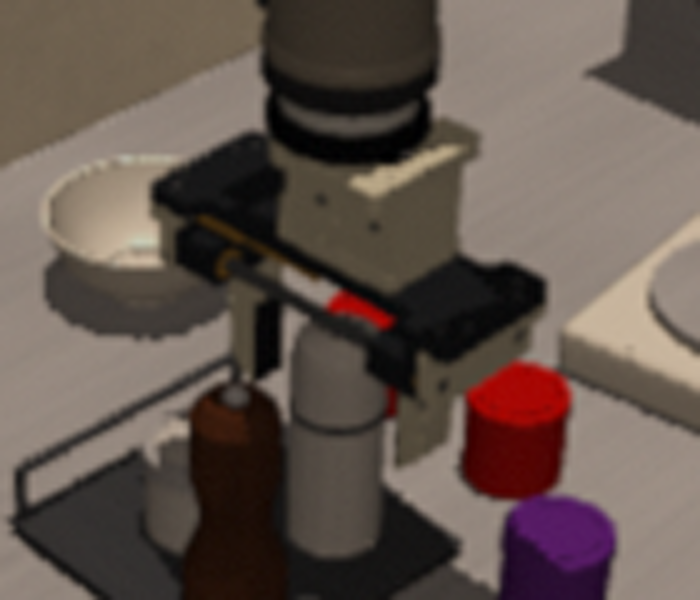

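View pics/w5.png

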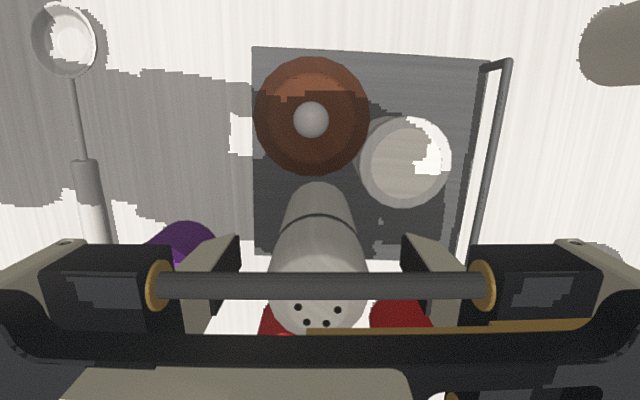

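The fingers now straddle the shaker's upper part, with the tips about at the band. Closing.

```bash
python3 -m pendant '[[[0,0,0],0],[[0,0,0],0],[[0,0,0],0],[[0,0,0],0],[[0,0,0],0],[[0,0,0],0],[[0,0,0],0],[[0,0,0],0],[[0,0,0],0],[[0,0,0],0]]' 0.3 25; python3 -m pendant '[[[0,0,-3],0],[[0,0,-8],0],[[0,0,-14],0],[[0,0,-20],0],[[0,0,-20],0],[[0,0,-20],0]]'; python3 - <<'E'
from h import *
im=snap("side","s6.png")
cv2.imwrite("pics/s6c.png",cv2.resize(im[130:250,260:400,::-1],None,fx=5,fy=5,interpolation=cv2.INTER_CUBIC))
E
```

```text
time: 8.28
tool_pos: [0.5496, -0.0206, 0.0422]
tool_rot: [3.134, 0.002, 1.584]
contact_force: [-0.1, 0.7, 0.2]
opening: 0.0477
time: 8.78
tool_pos: [0.5499, -0.0206, 0.0629]
tool_rot: [3.133, 0.002, 1.584]
contact_force: [0.5, 0.8, -1.5]
opening: 0.0476
```

View pics/s6c.png

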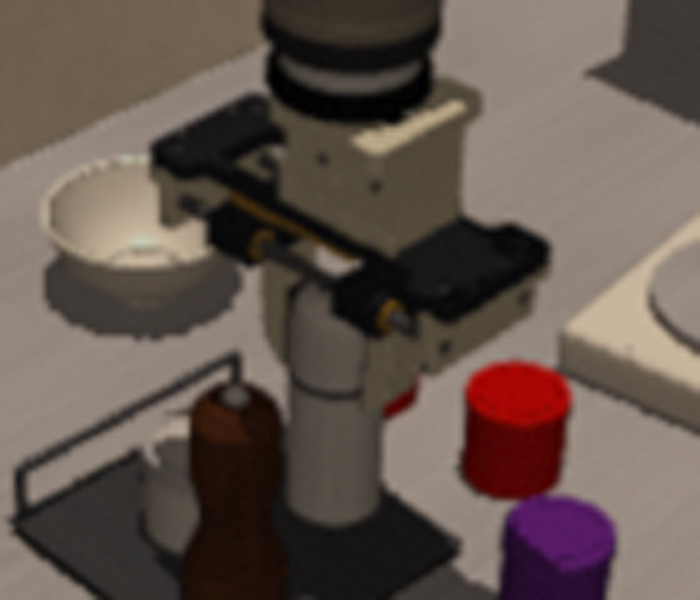

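Shaker is held (47.6 mm) and upright. Now lift clear of the mill and carry it to the board.

```bash
python3 -m pendant '[[[0,0,-15],0],[[0,0,-35],0],[[0,0,-60],0],[[0,0,-85],0],[[0,0,-110],0],[[0,0,-130],0],[[0,0,-140],0],[[0,0,-140],0]]'; python3 -m pendant '[[[15,-3,0],0],[[40,-8,0],0],[[72,-15,0],0],[[107,-22,0],0],[[142,-30,0],0],[[178,-37,0],0],[[213,-45,0],0],[[245,-52,0],0],[[270,-57,0],0],[[290,-61,0],0]]'; python3 -m pendant '[[[10,-2,0],0],[[13,-3,0],0],[[13,-3,0],0],[[13,-3,0],0]]';python3 - <<'E'
from h import *
s=robot.observe(); print(s["tool_pos"],s["tool_rot"],s["contact_force"])
im=snap("side","s7.png")
E
```

```text
time: 9.5
tool_pos: [0.5496, -0.0205, 0.2045]
tool_rot: [3.13, 0.003, 1.584]
contact_force: [0.4, -0.2, -1.8]
opening: 0.0476
time: 10.33
tool_pos: [0.483, 0.2706, 0.2008]
tool_rot: [3.133, 0.004, 1.586]
contact_force: [0.9, -0.1, -1.8]
opening: 0.0475
time: 10.67
tool_pos: [0.4799, 0.2825, 0.2001]
tool_rot: [3.134, 0.005, 1.585]
contact_force: [0.2, -0.1, -2.4]
opening: 0.0474
[0.47986222 0.28253757 0.20005221] [3.13408645 0.00455336 1.58507031] [ 0.1543684  -0.07618817 -2.3801887 ]
```

View pics/s7.png

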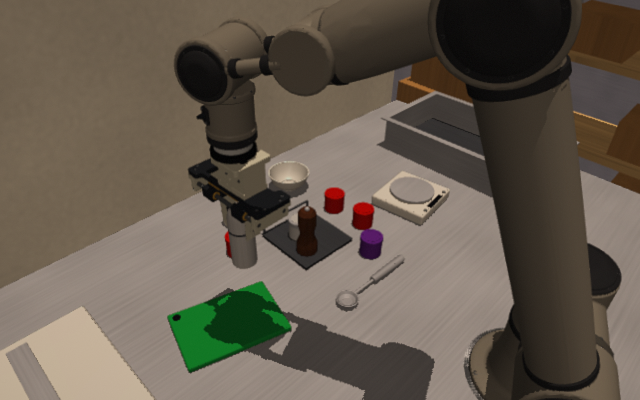

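```bash
python3 -m pendant '[[[0,0,15],0],[[0,0,38],0],[[0,0,63],0],[[0,0,88],0],[[0,0,110],0],[[0,0,128],0],[[0,0,140],0],[[0,0,147],0],[[0,0,147],0],[[0,0,147],0]]'; python3 -m pendant '[[[0,0,2],0],[[0,0,4],0],[[0,0,5],0],[[0,0,5.5],0],[[0,0,5.5],0]]'
```

```text
time: 11.55
tool_pos: [0.4818, 0.2812, 0.0537]
tool_rot: [3.133, 0.004, 1.583]
contact_force: [-0.3, 0.2, -1.8]
opening: 0.0478
time: 11.97
tool_pos: [0.4819, 0.2812, 0.0484]
tool_rot: [3.133, 0.004, 1.583]
contact_force: [0.2, -0.4, -1.7]
opening: 0.0475
```

```bash
python3 -m pendant '[[[0,0,0.7],0],[[0,0,1.4],0],[[0,0,1.4],0]]'; python3 -m pendant '[[[0,0,0.5],0],[[0,0,0.5],0]]'; python3 - <<'E'
from h import *
im=snap("side","s8.png")
cv2.imwrite("pics/s8c.png",cv2.resize(im[230:370,150:310,::-1],None,fx=4,fy=4,interpolation=cv2.INTER_CUBIC))
E
```

```text
time: 12.22
tool_pos: [0.482, 0.2813, 0.0472]
tool_rot: [3.133, 0.004, 1.584]
contact_force: [-0.4, -0.4, -0.3]
opening: 0.0475
time: 12.38
tool_pos: [0.4821, 0.2814, 0.0472]
tool_rot: [3.132, 0.004, 1.584]
contact_force: [-2.2, -0.3, 4.0]
opening: 0.0474
```

View pics/s8c.png

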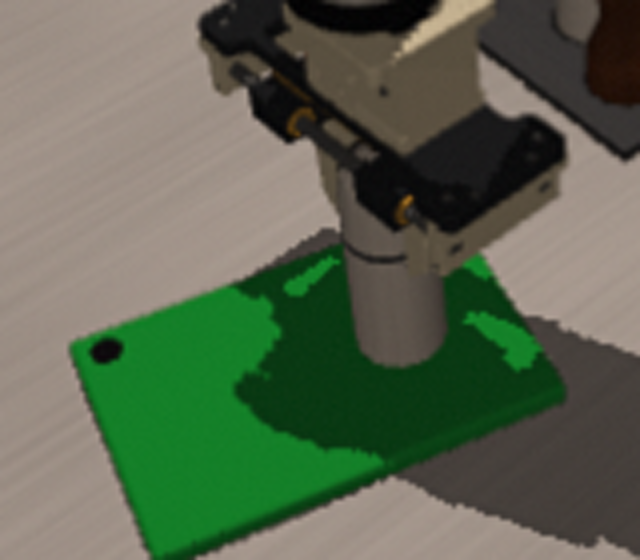

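Shaker stands on the board (contact at 0.0472, as expected). Release, lift and go above the mill.

```bash
python3 -m pendant '[[[0,0,0],0],[[0,0,0],0],[[0,0,0],0],[[0,0,0],0],[[0,0,0],0],[[0,0,0],0],[[0,0,0],0],[[0,0,0],0]]' 1; python3 -m pendant '[[[0,0,-15],0],[[0,0,-40],0],[[0,0,-75],0],[[0,0,-110],0],[[-30,8,-140],0],[[-70,19,-150],0],[[-110,29,-150],0],[[-150,40,-150],0],[[-190,50,-150],0],[[-229,60.5,-150],0]]'; python3 -m pendant '[[[0,0,0],0],[[0,0,0],0],[[0,0,0],0]]'; python3 - <<'E'
from h import *
s=robot.observe();print(s["tool_pos"],s["tool_rot"])
snap("wrist","w9.png"); snap("side","s9.png"); 
E
```

```text
time: 13.1
tool_pos: [0.4821, 0.2814, 0.0471]
tool_rot: [3.132, 0.004, 1.584]
contact_force: [0.7, 0.4, -1.2]
opening: 0.0915
time: 13.93
tool_pos: [0.5442, 0.0519, 0.1989]
tool_rot: [3.132, 0.004, 1.584]
contact_force: [1.3, 0.6, 0.1]
opening: 0.0916
time: 14.18
tool_pos: [0.544, 0.0521, 0.1988]
tool_rot: [3.132, 0.003, 1.583]
contact_force: [0.3, 0.3, -0.6]
opening: 0.0917
[0.54395748 0.05212172 0.19876984] [3.13223742 0.00326243 1.58306133]
```

View pics/w9.png

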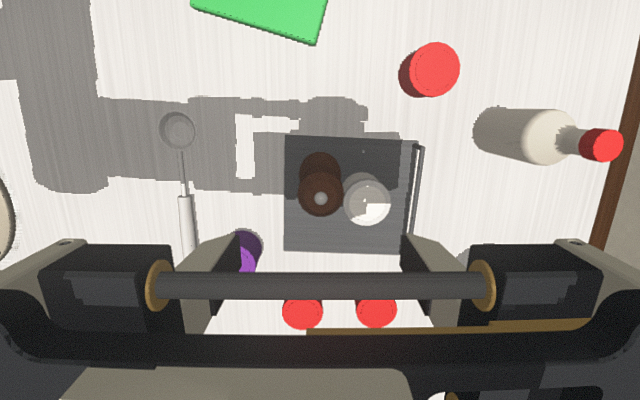

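View pics/s9.png

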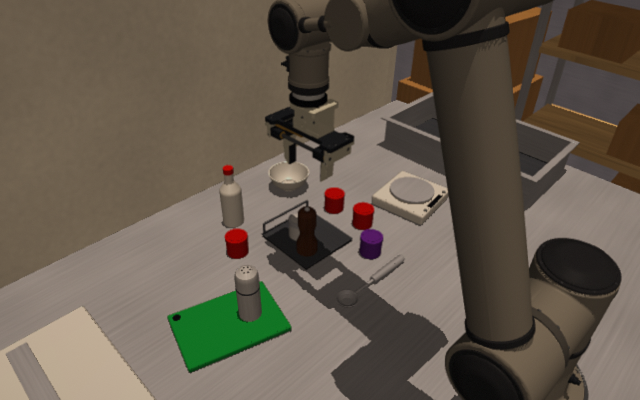

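```bash
python3 - <<'E'
from h import *
c=robot.calibration("wrist")
print(atz(c,320.3,197.5,.139),atz(c,366.5,199.5,.062))
E
```

```text
[0.54498183 0.05567528 0.139     ] [0.59944936 0.03179899 0.062     ]
```

```bash
python3 - <<'E'
from h import *
c=robot.calibration("wrist"); o,d=pix2ray(c,320,200); print(o,d/np.linalg.norm(d))
im=cv2.imread("pics/w9.png"); im0=cv2.imread("pics/w1.png")
for m in (im,im0):
    h=cv2.cvtColor(m,cv2.COLOR_BGR2HSV); k=((h[:,:,0]<8)|(h[:,:,0]>172))&(h[:,:,1]>150)&(h[:,:,2]>190)
    for q in cv2.findContours(k.astype(np.uint8),0,1)[0]:
        if cv2.contourArea(q)>400: (u,v),r=cv2.minEnclosingCircle(q); print(u,v,r,atz(c,u,v,.052) if m is im else "")
for z in(.045,.052): print(atz(robot.calibration("top"),264,169,z))
print(robot.observe()["qpos"])
E
```

```text
[0.54117234 0.12959526 0.39660179] [ 0.01331494 -0.2837249  -0.95881327]
376.0 309.0 20.025083541870117 [ 0.6232599  -0.12398832  0.052     ]
301.95001220703125 311.5 20.10611915588379 [ 0.52400848 -0.12840638  0.052     ]
609.1204223632812 146.6642303466797 17.364051818847656 [0.88967805 0.09789568 0.052     ]
433.29254150390625 68.67427062988281 27.356369018554688 [0.66494991 0.17538898 0.052     ]
303.21875 245.5 16.410396575927734 
365.43023681640625 244.26744079589844 16.586048126220703 
531.5 86.0 12.777032852172852 
409.1861267089844 39.44160461425781 21.77825355529785 
[0.66343404 0.17156264 0.045     ]
[0.66181857 0.17030919 0.052     ]
[-0.04077213  0.36696223  1.45523659 -0.00302363  1.30969398 -0.05473485]
```

```bash
python3 -m pendant '[[[1,0,30],0],[[1,0,60],0],[[1,0,90],0],[[1,0,110],0],[[1,0,127],0],[[1,0,140],0],[[1,0,148],0],[[1,0,151],0],[[1,0,151],0],[[1,0,151],0]]' 1; python3 - <<'E'
from h import *
s=robot.observe();print(s["tool_pos"],s["tool_rot"])
im=snap("side","s10.png")
cv2.imwrite("pics/s10c.png",cv2.resize(im[130:250,240:380,::-1],None,fx=5,fy=5,interpolation=cv2.INTER_CUBIC))
snap("wrist","w10.png")
E
```

```text
time: 15.12
tool_pos: [0.5457, 0.0543, 0.0486]
tool_rot: [3.131, 0.003, 1.586]
contact_force: [0.5, 0.5, 0.8]
opening: 0.0922
[0.54568841 0.05432675 0.04858281] [3.13091214 0.00344341 1.5864251 ]
```

View pics/s10c.png

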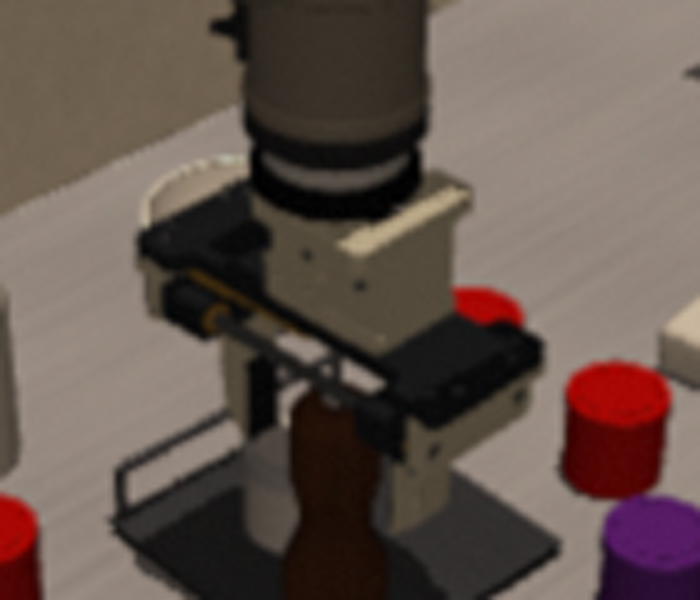

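View pics/w10.png

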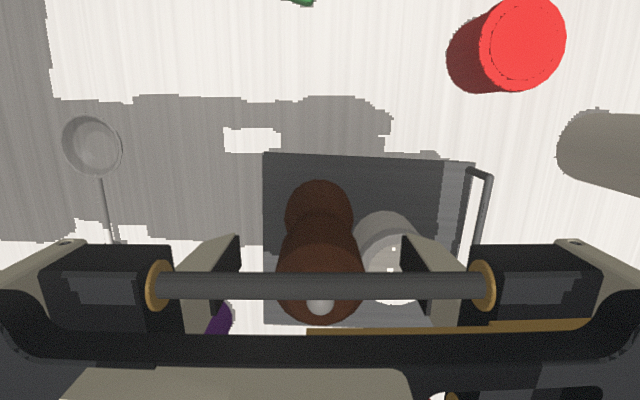

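```bash
python3 -m pendant '[[[0,0,0],0],[[0,0,0],0],[[0,0,0],0],[[0,0,0],0],[[0,0,0],0],[[0,0,0],0],[[0,0,0],0],[[0,0,0],0],[[0,0,0],0],[[0,0,0],0]]' 0.2 25; python3 -m pendant '[[[0,0,-3],0],[[0,0,-8],0],[[0,0,-14],0],[[0,0,-20],0],[[0,0,-20],0],[[0,0,-20],0]]'; python3 - <<'E'
from h import *
im=snap("side","s11.png")
cv2.imwrite("pics/s11c.png",cv2.resize(im[130:280,220:380,::-1],None,fx=4,fy=4,interpolation=cv2.INTER_CUBIC))
E
```

```text
time: 16.05
tool_pos: [0.5458, 0.054, 0.0488]
tool_rot: [3.13, 0.004, 1.586]
contact_force: [-0.2, -0.1, -0.0]
opening: 0.0433
time: 16.55
tool_pos: [0.546, 0.054, 0.0695]
tool_rot: [3.129, 0.004, 1.586]
contact_force: [0.6, -0.2, -1.2]
opening: 0.0434
```

View pics/s11c.png

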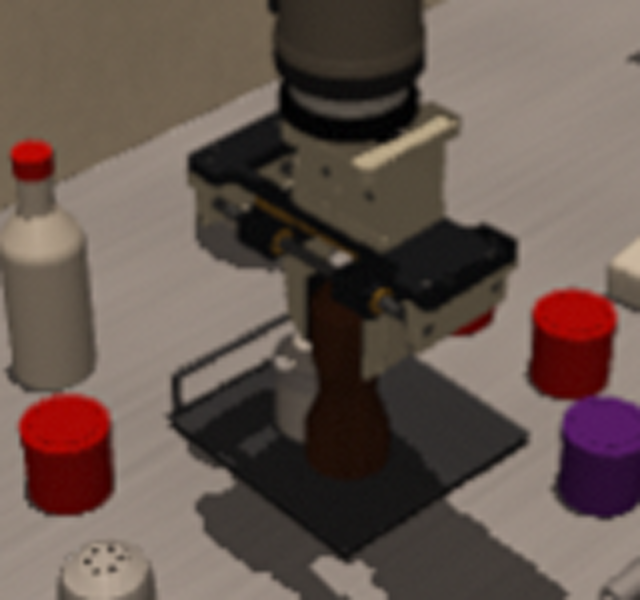

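```bash
python3 -m pendant '[[[0,0,-15],0],[[0,0,-35],0],[[0,0,-60],0],[[0,0,-85],0],[[0,0,-110],0],[[0,0,-133],0],[[0,0,-145],0],[[0,0,-145],0],[[0,0,-145],0]]'; python3 -m pendant '[[[15,-1,0],0],[[43,-4,0],0],[[78,-7,0],0],[[115,-10,0],0],[[153,-14,0],0],[[190,-18,0],0],[[227,-21,0],0],[[260,-25,0],0],[[287,-28,0],0],[[307,-30,0],0]]'; python3 -m pendant '[[[11,-1,0],0],[[16,-1,0],0],[[16,-1,0],0],[[16,-1,0],0],[[16,-1,0],0]]'
```

```text
time: 17.35
tool_pos: [0.5439, 0.0545, 0.2138]
tool_rot: [3.13, 0.004, 1.586]
contact_force: [-1.1, -0.2, -2.9]
opening: 0.0436
time: 18.18
tool_pos: [0.5075, 0.3633, 0.2097]
tool_rot: [3.133, 0.005, 1.588]
contact_force: [-0.8, 0.6, -2.2]
opening: 0.0437
time: 18.6
tool_pos: [0.5067, 0.3779, 0.2094]
tool_rot: [3.134, 0.006, 1.586]
contact_force: [0.5, 0.4, -2.3]
opening: 0.0438
```

```bash
python3 -m pendant '[[[0,0,15],0],[[0,0,38],0],[[0,0,63],0],[[0,0,88],0],[[0,0,112],0],[[0,0,130],0],[[0,0,143],0],[[0,0,150],0],[[0,0,150],0],[[0,0,150],0]]'; python3 -m pendant '[[[0,0,2],0],[[0,0,4],0],[[0,0,5],0],[[0,0,5],0],[[0,0,5],0]]'; python3 - <<'E'
from h import *
im=snap("side","s12.png")
cv2.imwrite("pics/s12c.png",cv2.resize(im[220:370,150:310,::-1],None,fx=4,fy=4,interpolation=cv2.INTER_CUBIC))
E
```

```text
time: 19.43
tool_pos: [0.5085, 0.3766, 0.06]
tool_rot: [3.133, 0.005, 1.585]
contact_force: [0.2, 1.4, -0.9]
opening: 0.0435
time: 19.85
tool_pos: [0.5086, 0.3766, 0.0553]
tool_rot: [3.133, 0.005, 1.586]
contact_force: [0.2, -0.3, -1.5]
opening: 0.0436
```

View pics/s12c.png

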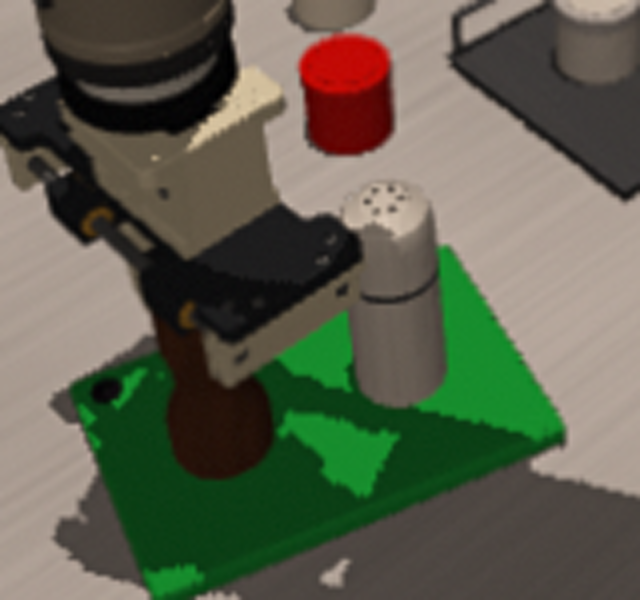

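```bash
python3 -m pendant '[[[0,0,1],0],[[0,0,1.5],0],[[0,0,1.5],0]]'; python3 -m pendant '[[[0,0,0.7],0],[[0,0,0.7],0]]'
```

```text
time: 20.15
tool_pos: [0.5086, 0.3767, 0.0538]
tool_rot: [3.133, 0.005, 1.586]
contact_force: [0.9, -0.1, -0.9]
opening: 0.0437
time: 20.32
tool_pos: [0.5087, 0.3768, 0.0538]
tool_rot: [3.132, 0.005, 1.586]
contact_force: [-1.5, -1.7, 4.5]
opening: 0.0437
```

```bash
python3 -m pendant '[[[0,0,0],0],[[0,0,0],0],[[0,0,0],0],[[0,0,0],0],[[0,0,0],0],[[0,0,0],0],[[0,0,0],0],[[0,0,0],0],[[0,0,0],0]]' 1; python3 -m pendant '[[[0,0,-15],0],[[0,0,-45],0],[[0,0,-85],0],[[0,0,-125],0],[[-15,4,-150],-7],[[-55,14,-150],-14],[[-95,24,-150],-21],[[-135,34,-150],-28],[[-170,44,-150],-35],[[-210,54,-150],-42]]'; python3 - <<'E'
from h import *
s=robot.observe();p=s["tool_pos"];y=s["tool_rot"][2];d=np.array([.5995,.027])-p[:2]
print("tool x,y mm",1000*(d@[np.cos(y),np.sin(y)]),1000*(d@[np.sin(y),-np.cos(y)]),"turn",-np.degrees(np.pi-y))
E
```

```text
time: 21.07
tool_pos: [0.5087, 0.3768, 0.0538]
tool_rot: [3.132, 0.005, 1.586]
contact_force: [-0.4, 0.4, -0.1]
opening: 0.0912
time: 21.9
tool_pos: [0.5634, 0.1714, 0.2055]
tool_rot: [3.137, 0.01, 2.303]
contact_force: [0.4, 0.4, 0.0]
opening: 0.0918
tool x,y mm -131.54545634330736 -69.71621179949005 turn -48.055844759754
```

```bash
python3 -m pendant '[[[-35,-19,0],-7],[[-70,-38,0],-14],[[-105,-56,0],-21],[[-132,-70,0],-28],[[-132,-70,0],-35],[[-132,-70,0],-42],[[-132,-70,0],-48],[[-132,-70,0],-48],[[-132,-70,0],-48],[[-132,-70,0],-48]]'; python3 - <<'E'
from h import *
s=robot.observe();print(s["tool_pos"],s["tool_rot"])
c=robot.calibration("wrist"); snap("wrist","w13.png"); snap("side","s13.png"); snap("top","t13.png")
print([proj(c,(.5995,y,.062)) for y in(.027,)])
E
```

```text
time: 22.73
tool_pos: [0.5996, 0.0267, 0.2066]
tool_rot: [-3.137, 0.01, 3.138]
contact_force: [-0.1, 0.6, 0.7]
opening: 0.0916
[0.5995749  0.02666539 0.20661455] [-3.13698574  0.010097    3.13752009]
[array([321.16902013, 178.12039886])]
```

View pics/w13.png

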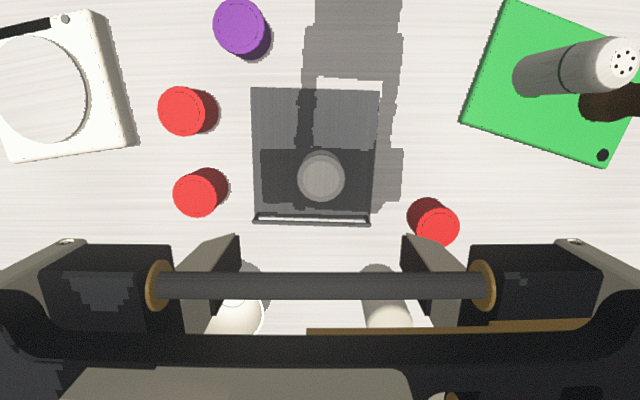

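View pics/s13.png

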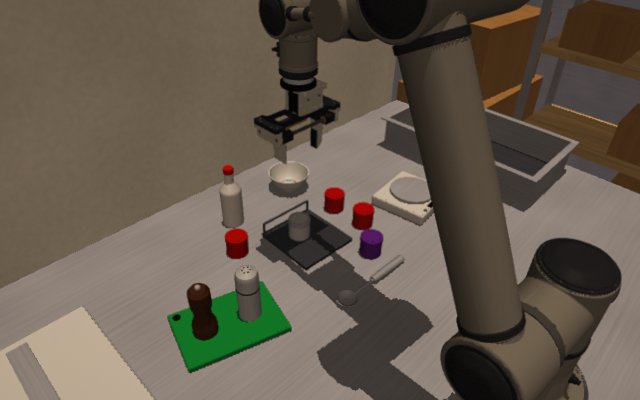

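Shaker and mill both stand upright on the board, and the tin lid (320,177) is where predicted. Descending on the tin with the jaws along y.

```bash
python3 -m pendant '[[[1,0,30],0],[[1,0,65],0],[[2,1,100],0],[[2.5,1,130],0],[[2.5,1,155],0],[[2.5,1,172],0],[[2.5,1,185],0],[[2.5,1,192],0],[[2.5,1,192],0],[[2.5,1,192],0]]' 1; python3 -m pendant '[[[0,0,5],0],[[0,0,10],0],[[0,0,14],0],[[0,0,17],0],[[0,0,18],0],[[0,0,18],0],[[0,0,18],0]]'; python3 - <<'E'
from h import *
s=robot.observe();print(s["tool_pos"],s["tool_rot"])
im=snap("side","s14.png"); snap("wrist","w14.png")
cv2.imwrite("pics/s14c.png",cv2.resize(im[130:280,220:380,::-1],None,fx=4,fy=4,interpolation=cv2.INTER_CUBIC))
E
```

```text
time: 23.72
tool_pos: [0.5993, 0.0269, 0.0149]
tool_rot: [-3.137, 0.01, 3.139]
contact_force: [0.7, 0.4, 0.1]
opening: 0.0914
time: 24.3
tool_pos: [0.5995, 0.0268, -0.0031]
tool_rot: [-3.137, 0.01, 3.139]
contact_force: [0.5, -0.3, 0.3]
opening: 0.092
[ 0.59952107  0.02681991 -0.0030586 ] [-3.13696188  0.01040294  3.13902641]
```

View pics/s14c.png

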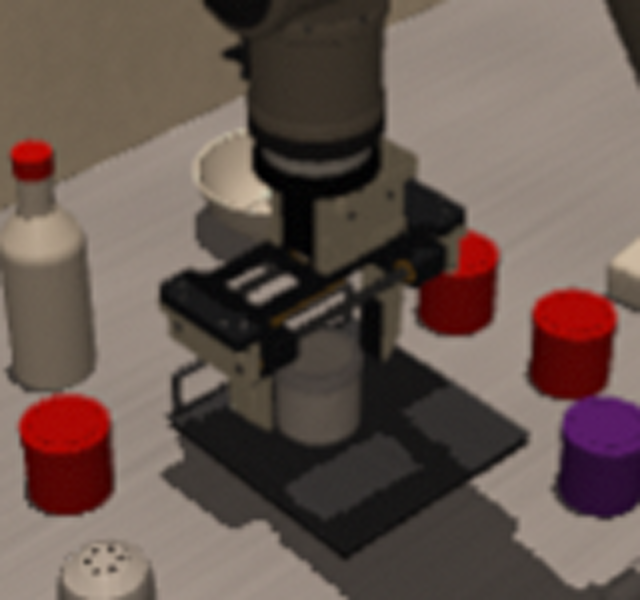

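View pics/w14.png

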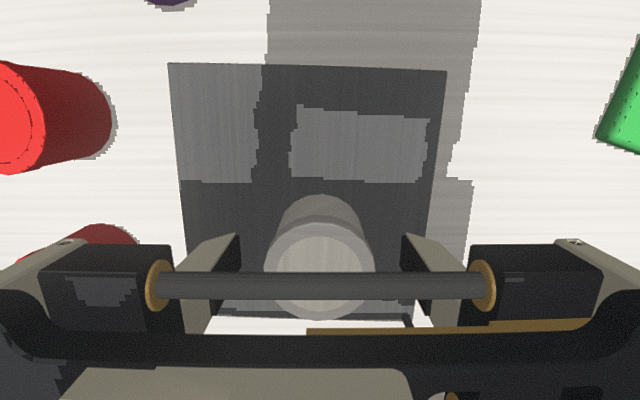

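```bash
python3 -m pendant '[[[0,0,0],0],[[0,0,0],0],[[0,0,0],0],[[0,0,0],0],[[0,0,0],0],[[0,0,0],0],[[0,0,0],0],[[0,0,0],0]]' 0.4 25; python3 -m pendant '[[[0,0,-4],0],[[0,0,-12],0],[[0,0,-25],0],[[0,0,-45],0],[[0,0,-70],0],[[0,0,-95],0],[[0,0,-115],0],[[0,0,-125],0],[[0,0,-125],0],[[0,0,-125],0]]'; python3 - <<'E'
from h import *
c=robot.calibration("top");im=cv2.imread("pics/t13.png")
# pan: fit ellipse on the pan edge (pan greyer/redder than the greenish scale)
roi=im[195:275,400:490].astype(int); m=((roi[:,:,1]-roi[:,:,2])<4).astype(np.uint8)
m[:8]=0
n,l,st,ce=cv2.connectedComponentsWithStats(m); k=[i for i in range(1,n) if l[38,47]==i]
print(st[k],ce[k]+[400,195]); 
q=max(cv2.findContours((l==k[0]).astype(np.uint8),0,1)[0],key=cv2.contourArea)
e=cv2.fitEllipse(q);print(e)
print(atz(c,e[0][0]+400,e[0][1]+195,.042),atz(c,446.8,233.7,.042))
s=robot.observe();print(s["tool_pos"],s["tool_rot"])
snap("wrist","w15.png")
E
```

```text
time: 25.07
tool_pos: [0.5997, 0.0267, -0.0028]
tool_rot: [-3.137, 0.011, 3.139]
contact_force: [0.5, -1.0, -0.0]
opening: 0.0555
time: 25.9
tool_pos: [0.5981, 0.0274, 0.122]
tool_rot: [-3.137, 0.011, 3.139]
contact_force: [-0.9, 0.2, -2.2]
opening: 0.0551
[[   0    8   90   72 4980]] [[444.69497992 240.51024096]]
((44.18740463256836, 42.7834587097168), (76.27306365966797, 97.31476593017578), 89.58329772949219)
[ 0.48292548 -0.30200173  0.042     ] [ 0.49352041 -0.30921626  0.042     ]
[0.5980838  0.02738767 0.1219804 ] [-3.13687553  0.01081529  3.13906366]
```

View pics/w15.png

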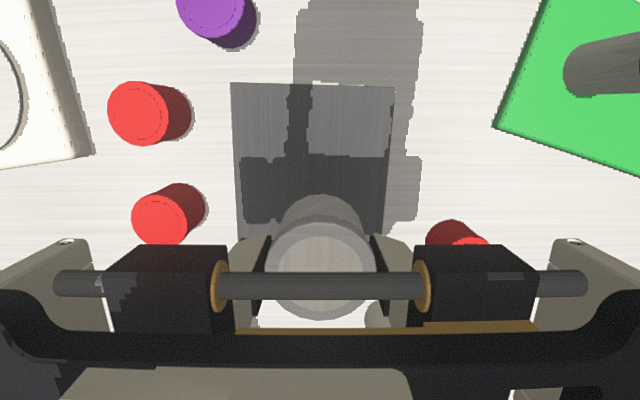

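```bash
python3 -m pendant '[[[5,-12,0],0],[[18,-38,0],0],[[34,-70,0],0],[[50,-105,0],0],[[67,-140,0],0],[[82,-175,0],0],[[94,-205,0],0],[[101,-225,0],0],[[104,-236,0],0],[[104,-236,0],0]]'; python3 -m pendant '[[[0,0,0],0],[[0,0,0],0]]'; python3 - <<'E'
from h import *
s=robot.observe();print(s["tool_pos"],s["tool_rot"])
c=robot.calibration("wrist");snap("wrist","w16.png")
import json;json.dump({k:np.array(v).tolist() for k,v in c.items()},open("c16.json","w"))
E
```

```text
time: 26.78
tool_pos: [0.4915, -0.2104, 0.12]
tool_rot: [-3.138, 0.007, 3.136]
contact_force: [0.2, -0.8, -2.4]
opening: 0.0556
time: 26.95
tool_pos: [0.4912, -0.2096, 0.1193]
tool_rot: [-3.139, 0.006, 3.136]
contact_force: [-0.4, 1.0, -1.8]
opening: 0.0555
[ 0.49119039 -0.2096337   0.11928155] [-3.13858068  0.00559828  3.13608692]
```

View pics/w16.png

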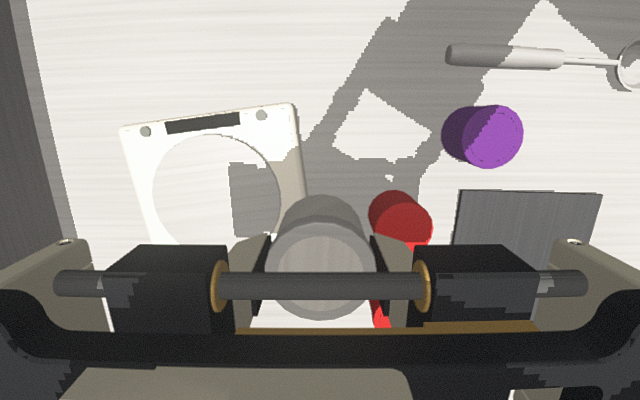

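```bash
python3 - <<'E'
from h import *
import json
from scipy.optimize import least_squares
c=json.load(open("c16.json"))
pts=np.array([atz(c,u,v,.042)[:2] for u,v in((152,195),(281,195),(213,133),(158,224),(170,151),(258,151))])
r=least_squares(lambda p:np.hypot(*(pts-p[:2]).T)-p[2],[.49,-.3,.062]);print(r.x,r.fun)
im=cv2.imread("pics/w16.png")
for ctr,col in((r.x[:2],(0,0,255)),((.4935,-.309),(255,0,0))):
    for a in np.linspace(0,6.28,90):
        u=proj(c,(ctr[0]+.062*np.cos(a),ctr[1]+.062*np.sin(a),.042)); cv2.circle(im,tuple(int(x) for x in u),0,col,-1)
cv2.imwrite("pics/w16o.png",cv2.resize(im[90:260,110:320],None,fx=3.5,fy=3.5,interpolation=cv2.INTER_NEAREST))
E
```

```text
[ 0.49799324 -0.30903055  0.06344796] [-0.00103215 -0.00114462  0.00115366  0.001483   -0.00136763  0.00090773]
```

View pics/w16o.png

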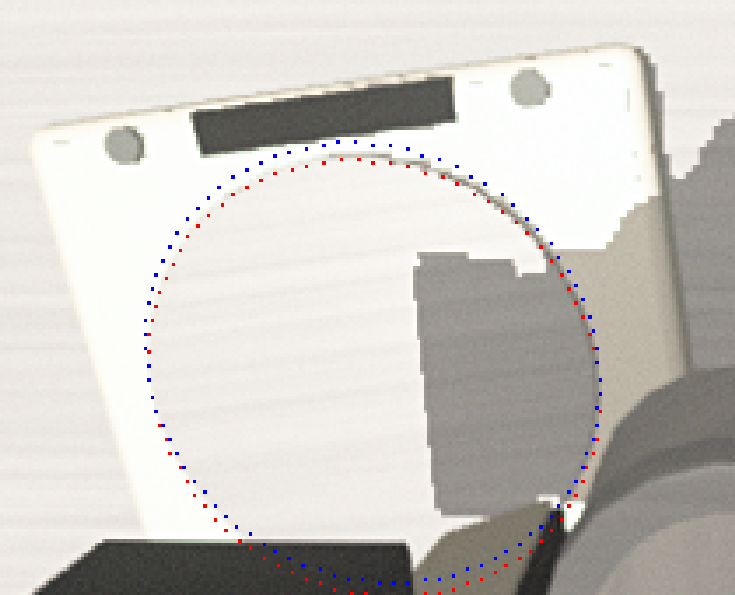

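Two pan-centre estimates: top camera (0.494,-0.309) and wrist fit (0.498,-0.309). I'll go with (0.4965,-0.309).

```bash
python3 -m pendant '[[[-1,-12,0],0],[[-2,-35,0],0],[[-4,-60,0],0],[[-5,-82,0],0],[[-6,-95,0],0],[[-6,-99.4,0],0],[[-6,-99.4,0],0],[[-6,-99.4,0],0],[[-6,-99.4,0],0]]'; python3 -m pendant '[[[0,0,10],0],[[0,0,25],0],[[0,0,43],0],[[0,0,60],0],[[0,0,73],0],[[0,0,81],0],[[0,0,85],0],[[0,0,85],0],[[0,0,85],0]]'
```

```text
time: 27.75
tool_pos: [0.497, -0.3075, 0.1198]
tool_rot: [-3.139, 0.006, 3.138]
contact_force: [-0.3, 0.4, -1.9]
opening: 0.0552
time: 28.5
tool_pos: [0.4978, -0.3077, 0.0352]
tool_rot: [-3.139, 0.006, 3.138]
contact_force: [-0.1, 0.1, -2.1]
opening: 0.0552
```

```bash
python3 -m pendant '[[[1,-1,2],0],[[1,-1,4],0],[[1,-1,5],0],[[1,-1,5.5],0],[[1,-1,5.5],0]]'; python3 -m pendant '[[[0,0,0.6],0],[[0,0,1],0],[[0,0,1],0]]'; python3 - <<'E'
from h import *
im=snap("side","s17.png")
cv2.imwrite("pics/s17c.png",cv2.resize(im[110:240,340:480,::-1],None,fx=4.5,fy=4.5,interpolation=cv2.INTER_CUBIC))
E
```

```text
time: 28.92
tool_pos: [0.4968, -0.3087, 0.0297]
tool_rot: [-3.139, 0.006, 3.138]
contact_force: [-0.1, 0.5, -1.8]
opening: 0.0556
time: 29.17
tool_pos: [0.4968, -0.3088, 0.0292]
tool_rot: [-3.138, 0.006, 3.138]
contact_force: [-1.4, 0.9, 2.7]
opening: 0.0555
```

View pics/s17c.png

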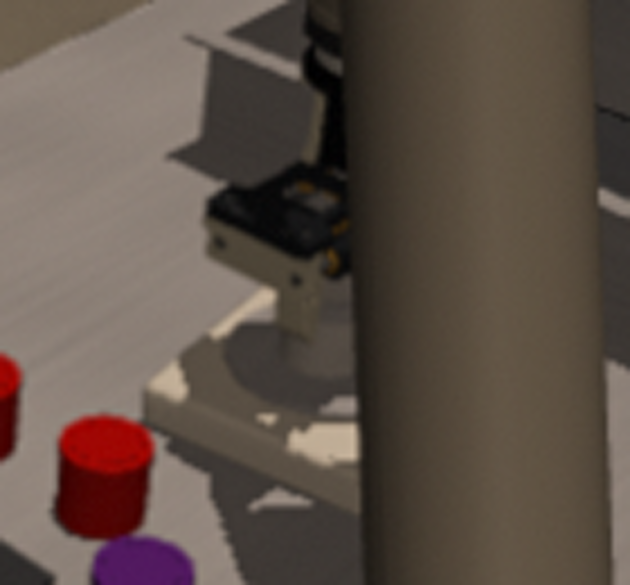

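Contact at 0.0292, as expected for the pan top. Release, rise and check.

```bash
python3 -m pendant '[[[0,0,0],0],[[0,0,0],0],[[0,0,0],0],[[0,0,0],0],[[0,0,0],0],[[0,0,0],0],[[0,0,0],0]]' 1; python3 -m pendant '[[[0,0,-15],0],[[0,0,-45],0],[[0,0,-85],0],[[0,0,-125],0],[[0,30,-160],0],[[0,70,-170],0],[[0,110,-170],0],[[0,150,-170],0],[[0,170,-170],0],[[0,170,-170],0]]';python3 - <<'E'
from h import *
s=robot.observe();print(s["tool_pos"],s["tool_rot"])
c=robot.calibration("wrist");im=snap("wrist","w18.png");t=snap("top","t18.png")
cv2.imwrite("pics/t18c.png",cv2.resize(t[190:280,390:500,::-1],None,fx=6,fy=6,interpolation=cv2.INTER_CUBIC))
import json;json.dump({k:np.array(v).tolist() for k,v in c.items()},open("c18.json","w"))
E
```

```text
time: 29.8
tool_pos: [0.4968, -0.3088, 0.0291]
tool_rot: [-3.139, 0.006, 3.138]
contact_force: [-0.0, -0.2, -0.3]
opening: 0.0913
time: 30.63
tool_pos: [0.4961, -0.1342, 0.1991]
tool_rot: [-3.14, 0.007, -3.141]
contact_force: [1.0, -0.8, 0.8]
opening: 0.0917
[ 0.49609244 -0.13416784  0.19911288] [-3.13966936  0.0067713  -3.14089227]
```

View pics/w18.png

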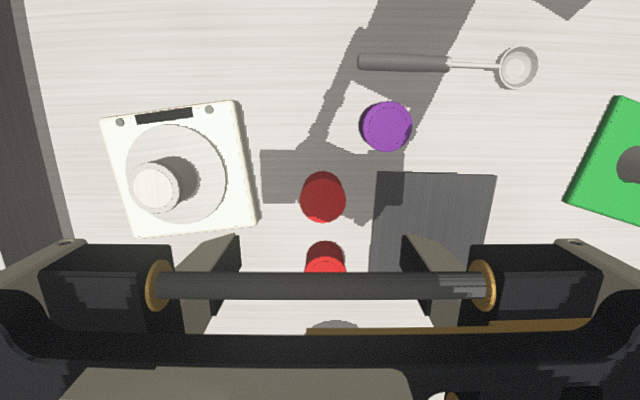

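View pics/t18c.png

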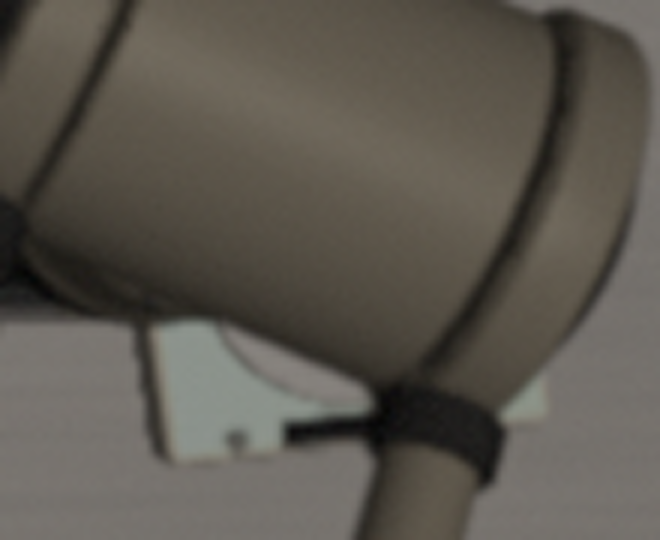

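```bash
python3 - <<'E'
from h import *
import json
c=json.load(open("c18.json")); im=cv2.imread("pics/w18.png")
def ring(p,r,z,col):
    for a in np.linspace(0,6.28,100):
        u=proj(c,(p[0]+r*np.cos(a),p[1]+r*np.sin(a),z)); u=(u+.5-[90,90])*5; cv2.circle(o,tuple(int(x) for x in u),1,col,-1)
o=cv2.resize(im[90:250,90:250],None,fx=5,fy=5,interpolation=cv2.INTER_CUBIC)[:]
ring((.4965,-.309),.062,.042,(255,0,0)); ring((.4968,-.309),.028,.094,(0,0,255))
cv2.imwrite("pics/w18o.png",cv2.resize(o,(600,600)))
E
```

```text
(no output)
```

View pics/w18o.png

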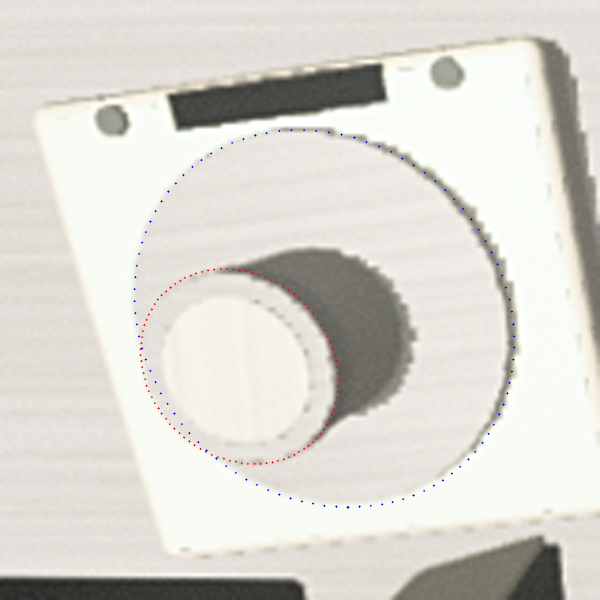

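Both projected rings fit: the tin is in the middle of the pan to about 1–2 mm. Back to the shaker on the board.

```bash
python3 -m pendant '[[[1,30,0],7],[[2,65,0],14],[[4,105,0],21],[[5,145,0],28],[[6,185,0],35],[[8,225,0],42],[[9,265,0],49],[[10,305,0],56],[[12,345,0],63],[[13,380,0],70]]' 1; python3 - <<'E'
from h import *
s=robot.observe();p=s["tool_pos"];y=s["tool_rot"][2];d=np.array([.4805,.2814])-p[:2]
print("tool x,y mm",1000*(d@[np.cos(y),np.sin(y)]),1000*(d@[np.sin(y),-np.cos(y)]),"turn",np.degrees((y-1.585)%(2*np.pi)))
E
```

```text
time: 31.57
tool_pos: [0.486, 0.2192, 0.1972]
tool_rot: [3.137, 0.007, 2.011]
contact_force: [0.8, -0.4, -0.8]
opening: 0.092
tool x,y mm 58.59260018669842 21.46273652995538 turn 24.37952082525763
```

```bash
python3 -m pendant '[[[30,10,0],7],[[50,18,0],14],[[58.6,21.5,0],21],[[58.6,21.5,0],24.4],[[58.6,21.5,0],24.4],[[58.6,21.5,0],24.4],[[58.6,21.5,0],24.4],[[58.6,21.5,0],24.4]]'; python3 - <<'E'
from h import *
s=robot.observe();print(s["tool_pos"],s["tool_rot"])
c=robot.calibration("wrist");im=snap("wrist","w19.png");
print(proj(c,(.482,.281,.14)),proj(c,(.5087,.3768,.144)))
snap("side","s19.png")
E
```

```text
time: 32.23
tool_pos: [0.4811, 0.2805, 0.1969]
tool_rot: [3.135, 0.005, 1.585]
contact_force: [-0.6, 0.4, -1.0]
opening: 0.0918
[0.48105499 0.28052863 0.19689477] [3.13452865 0.00455448 1.58456879]
[320.19032652 200.49468491] [356.10336481  84.71255517]
```

View pics/w19.png

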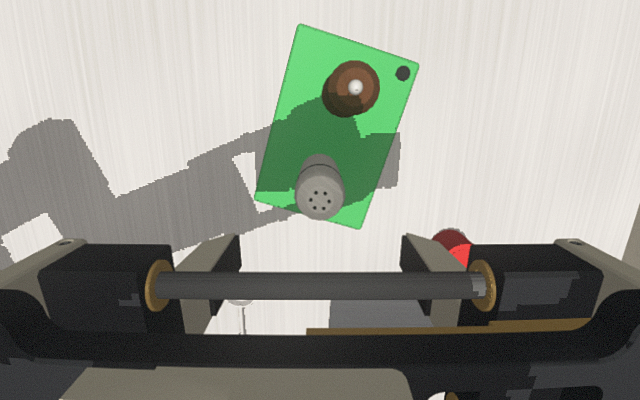

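```bash
python3 -m pendant '[[[1,0,30],0],[[1,0,60],0],[[1,0,90],0],[[1,0,112],0],[[1,0,130],0],[[1,0,142],0],[[1,0,149],0],[[1,0,149.5],0],[[1,0,149.5],0],[[1,0,149.5],0]]'; python3 -m pendant '[[[0,0,0],0],[[0,0,0],0],[[0,0,0],0],[[0,0,0],0],[[0,0,0],0],[[0,0,0],0],[[0,0,0],0],[[0,0,0],0],[[0,0,0],0],[[0,0,0],0]]' 0.3 25
```

```text
time: 33.17
tool_pos: [0.4827, 0.2814, 0.0485]
tool_rot: [3.133, 0.004, 1.585]
contact_force: [-0.4, -0.3, -0.4]
opening: 0.0917
time: 34.0
tool_pos: [0.4826, 0.2814, 0.0485]
tool_rot: [3.133, 0.004, 1.584]
contact_force: [-0.3, 0.2, -0.5]
opening: 0.0478
```

```bash
python3 -m pendant '[[[0,0,-5],0],[[0,0,-15],0],[[0,0,-35],0],[[0,0,-60],0],[[0,0,-85],0],[[0,0,-108],0],[[0,0,-125],0],[[0,0,-132],0],[[0,0,-132],0],[[0,0,-132],0]]'; python3 -m pendant '[[[-12,2,0],0],[[-35,7,0],0],[[-68,14,0],0],[[-103,21,0],0],[[-138,28,0],0],[[-174,36,0],0],[[-210,43,0],0],[[-245,50,0],0],[[-272,56,0],0],[[-290,60,0],0]]'; python3 -m pendant '[[[-9,2,0],0],[[-9,2,0],0],[[-9,2,0],0],[[-9,2,0],0]]'; python3 - <<'E'
from h import *
s=robot.observe();print(s["tool_pos"],s["tool_rot"])
snap("side","s20.png")
E
```

```text
time: 34.83
tool_pos: [0.4811, 0.2818, 0.1802]
tool_rot: [3.133, 0.004, 1.585]
contact_force: [-0.3, 0.6, -2.1]
opening: 0.0476
time: 35.67
tool_pos: [0.5444, -0.0111, 0.1802]
tool_rot: [3.136, 0.005, 1.582]
contact_force: [0.1, 0.2, -1.3]
opening: 0.0475
time: 36.0
tool_pos: [0.5459, -0.0193, 0.1797]
tool_rot: [3.137, 0.004, 1.583]
contact_force: [-0.1, 0.3, -1.6]
opening: 0.0476
[ 0.54591429 -0.01929716  0.17965312] [3.1375     0.00382789 1.58255287]
```

View pics/s20.png

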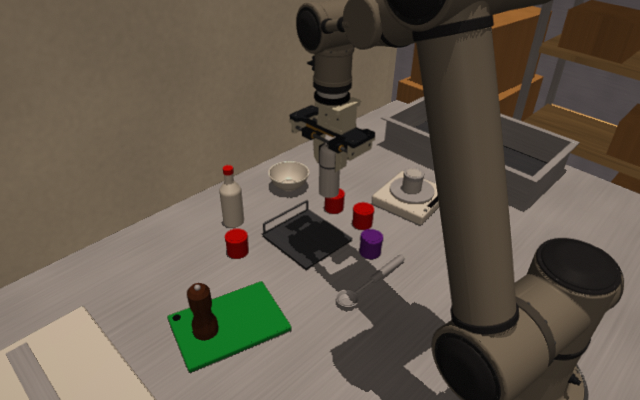

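```bash
python3 -m pendant '[[[-1,1,10],0],[[-1.2,2.5,30],0],[[-1.2,2.5,55],0],[[-1.2,2.5,80],0],[[-1.2,2.5,102],0],[[-1.2,2.5,118],0],[[-1.2,2.5,127],0],[[-1.2,2.5,130],0],[[-1.2,2.5,130],0],[[-1.2,2.5,130],0]]'; python3 - <<'E'
from h import *
s=robot.observe();print(s["tool_pos"],s["tool_rot"])
E
```

```text
time: 36.88
tool_pos: [0.5498, -0.0205, 0.0506]
tool_rot: [3.136, 0.004, 1.584]
contact_force: [1.8, -0.4, -1.8]
opening: 0.0477
[ 0.54978032 -0.02052906  0.05063739] [3.13568062 0.00426394 1.58371663]
```

```bash
python3 -m pendant '[[[0,-0.7,2],0],[[0,-0.7,4],0],[[0,-0.7,5.5],0],[[0,-0.7,6],0],[[0,-0.7,6],0]]'; python3 -m pendant '[[[0,0,0.6],0],[[0,0,1.2],0],[[0,0,1.2],0]]'
```

```text
time: 37.3
tool_pos: [0.5491, -0.0206, 0.0447]
tool_rot: [3.136, 0.004, 1.584]
contact_force: [0.0, 0.3, -2.5]
opening: 0.0477
time: 37.55
tool_pos: [0.5492, -0.0206, 0.0435]
tool_rot: [3.135, 0.004, 1.584]
contact_force: [0.8, 0.5, -1.6]
opening: 0.0473
```

```bash
python3 -m pendant '[[[0,0,0.6],0],[[0,0,0.6],0]]'
```

```text
time: 37.72
tool_pos: [0.5493, -0.0206, 0.0434]
tool_rot: [3.135, 0.004, 1.584]
contact_force: [-2.4, -0.1, 3.4]
opening: 0.0478
```

Shaker is in contact with the stand. Release and go to the mill.

```bash
python3 -m pendant '[[[0,0,0],0],[[0,0,0],0],[[0,0,0],0],[[0,0,0],0],[[0,0,0],0],[[0,0,0],0],[[0,0,0],0],[[0,0,0],0],[[0,0,0],0]]' 1; python3 -m pendant '[[[0,0,-15],0],[[0,0,-45],0],[[0,0,-85],0],[[0,0,-120],0],[[20,-2,-155],0],[[60,-5,-160],0],[[100,-9,-160],0],[[140,-12,-160],0],[[180,-16,-160],0],[[220,-19,-160],0]]'; python3 -m pendant '[[[40,-4,0],0],[[80,-7,0],0],[[118,-10,0],0],[[150,-13,0],0],[[172,-15,0],0],[[178,-16,0],0],[[178,-16,0],0],[[178,-16,0],0]]'; python3 - <<'E'
from h import *
s=robot.observe();print(s["tool_pos"],s["tool_rot"])
c=robot.calibration("wrist");im=snap("wrist","w21.png");
print(proj(c,(.5087,.3768,.144)))
snap("side","s21.png")
E
```

```text
time: 38.47
tool_pos: [0.5492, -0.0207, 0.0434]
tool_rot: [3.135, 0.004, 1.584]
contact_force: [0.4, 0.1, 0.5]
opening: 0.0915
time: 39.3
tool_pos: [0.5257, 0.2015, 0.2026]
tool_rot: [3.135, 0.004, 1.583]
contact_force: [0.7, 0.2, -0.2]
opening: 0.0922
time: 39.97
tool_pos: [0.5075, 0.3786, 0.2014]
tool_rot: [3.135, 0.005, 1.584]
contact_force: [1.0, -0.6, -0.3]
opening: 0.0917
[0.5075251  0.37857162 0.2014161 ] [3.13511325 0.00526713 1.58356227]
[320.48129423 202.7005922 ]
```

View pics/w21.png

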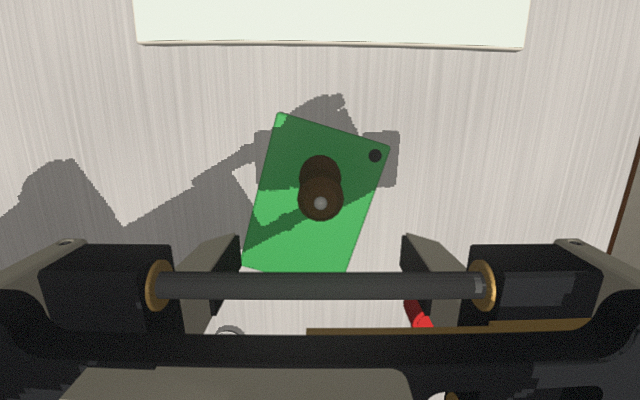

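View pics/s21.png

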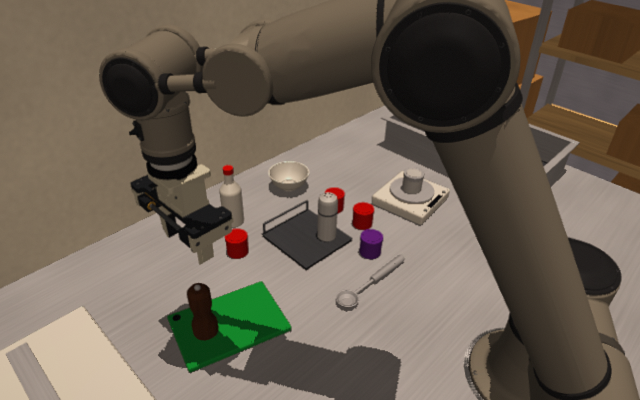

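```bash
python3 -m pendant '[[[-1,0,30],0],[[-1.8,0,60],0],[[-1.8,0,90],0],[[-1.8,0,112],0],[[-1.8,0,130],0],[[-1.8,0,141],0],[[-1.8,0,147],0],[[-1.8,0,148],0],[[-1.8,0,148],0],[[-1.8,0,148],0]]'; python3 -m pendant '[[[0,0,0],0],[[0,0,0],0],[[0,0,0],0],[[0,0,0],0],[[0,0,0],0],[[0,0,0],0],[[0,0,0],0],[[0,0,0],0],[[0,0,0],0],[[0,0,0],0]]' 0.2 25
```

```text
time: 40.9
tool_pos: [0.5099, 0.3755, 0.0552]
tool_rot: [3.133, 0.004, 1.582]
contact_force: [0.9, 0.6, 0.0]
opening: 0.0919
time: 41.73
tool_pos: [0.5098, 0.3755, 0.0551]
tool_rot: [3.133, 0.004, 1.582]
contact_force: [-0.6, 0.5, -1.4]
opening: 0.0441
```

```bash
python3 -m pendant '[[[0,0,-5],0],[[0,0,-15],0],[[0,0,-35],0],[[0,0,-60],0],[[0,0,-85],0],[[0,0,-108],0],[[0,0,-128],0],[[0,0,-135],0],[[0,0,-135],0],[[0,0,-135],0]]'; python3 -m pendant '[[[-15,1,0],0],[[-43,4,0],0],[[-78,7,0],0],[[-115,11,0],0],[[-153,15,0],0],[[-190,18,0],0],[[-227,22,0],0],[[-260,26,0],0],[[-287,28,0],0],[[-305,30,0],0]]'; python3 -m pendant '[[[-12,1,0],0],[[-15,1.5,0],0],[[-15,1.5,0],0],[[-15,1.5,0],0],[[-15,1.5,0],0]]'; python3 - <<'E'
from h import *
s=robot.observe();print(s["tool_pos"],s["tool_rot"])
E
```

```text
time: 42.57
tool_pos: [0.5084, 0.3758, 0.1897]
tool_rot: [3.133, 0.004, 1.581]
contact_force: [0.7, 0.0, -3.6]
opening: 0.0435
time: 43.4
tool_pos: [0.5406, 0.0683, 0.1893]
tool_rot: [3.137, 0.005, 1.58]
contact_force: [-0.1, -1.1, -2.0]
opening: 0.0435
time: 43.82
tool_pos: [0.5419, 0.0544, 0.1889]
tool_rot: [3.138, 0.004, 1.581]
contact_force: [0.5, 0.5, -2.4]
opening: 0.044
[0.541939   0.05439087 0.18890127] [3.13787878 0.00434666 1.5805664 ]
```

```bash
python3 -m pendant '[[[-1,1,10],0],[[-1.7,2,30],0],[[-1.7,3,55],0],[[-1.7,3,80],0],[[-1.7,3,102],0],[[-1.7,3,118],0],[[-1.7,3,128],0],[[-1.7,3,132],0],[[-1.7,3,132],0],[[-1.7,3,132],0]]'; python3 - <<'E'
from h import *
s=robot.observe();print(s["tool_pos"],s["tool_rot"])
im=snap("side","s22.png")
cv2.imwrite("pics/s22c.png",cv2.resize(im[130:280,220:380,::-1],None,fx=4,fy=4,interpolation=cv2.INTER_CUBIC))
E
```

```text
time: 44.65
tool_pos: [0.546, 0.0524, 0.0575]
tool_rot: [3.137, 0.004, 1.581]
contact_force: [-0.3, -0.0, -1.1]
opening: 0.0438
[0.54599963 0.05239719 0.05752192] [3.13668135 0.00441571 1.58096994]
```

View pics/s22c.png

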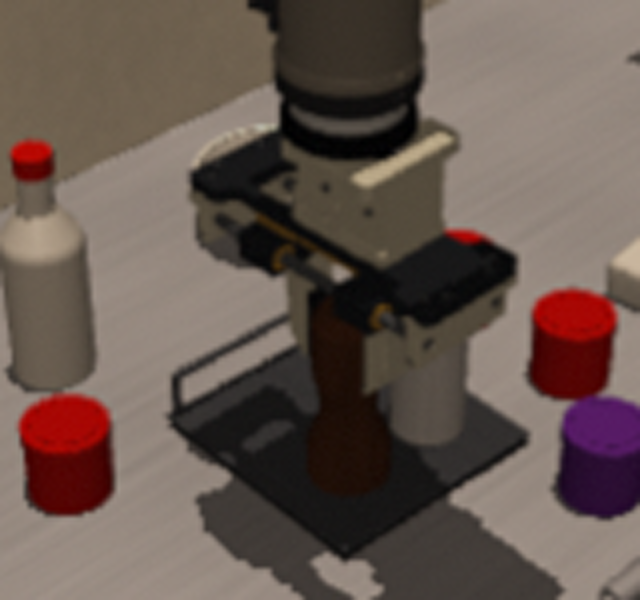

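```bash
python3 -m pendant '[[[0,-0.5,2],0],[[0,-0.5,4],0],[[0,-0.5,5.5],0],[[0,-0.5,6.2],0],[[0,-0.5,6.2],0]]'; python3 -m pendant '[[[0,0,0.6],0],[[0,0,1.2],0],[[0,0,1.2],0]]'; python3 -m pendant '[[[0,0,0.6],0],[[0,0,0.6],0]]'
```

```text
time: 45.12
tool_pos: [0.5457, 0.0522, 0.0516]
tool_rot: [3.136, 0.004, 1.581]
contact_force: [-0.0, 0.5, -2.2]
opening: 0.044
time: 45.37
tool_pos: [0.5456, 0.0522, 0.0503]
tool_rot: [3.136, 0.004, 1.581]
contact_force: [1.2, 0.2, -1.8]
opening: 0.0439
time: 45.53
tool_pos: [0.5458, 0.0522, 0.0501]
tool_rot: [3.136, 0.004, 1.581]
contact_force: [-1.6, -0.2, 2.3]
opening: 0.0443
```

Contact. Release and retreat up to the first viewing pose for a like-for-like comparison.

```bash
python3 -m pendant '[[[0,0,0],0],[[0,0,0],0],[[0,0,0],0],[[0,0,0],0],[[0,0,0],0],[[0,0,0],0],[[0,0,0],0],[[0,0,0],0],[[0,0,0],0]]' 1; python3 -m pendant '[[[0,0,-15],0],[[0,0,-45],0],[[0,0,-85],0],[[0,0,-125],0],[[0,0,-165],0],[[-25,2.5,-205],0],[[-51,4,-240],0],[[-51,5,-250],0],[[-51,5,-250],0],[[-51,5,-250],0]]'; python3 - <<'E'
from h import *
s=robot.observe();print(s["tool_pos"],s["tool_rot"])
c=robot.calibration("wrist");im=snap("wrist","w23.png");
for n,p in(("mill",(.5453,.0535,.139)),("shaker",(.5487,-.0203,.135))): print(n,proj(c,p))
cv2.imwrite("pics/w23c.png",cv2.resize(im[90:220,270:410,::-1],None,fx=5,fy=5,interpolation=cv2.INTER_CUBIC)[:600])
im=snap("side","s23.png")
b=cv2.imread("pics/side0.png")
cv2.imwrite("pics/s23c.png",cv2.resize(np.hstack([b[160:300,200:400],im[160:300,200:400,::-1]]),None,fx=2,fy=2,interpolation=cv2.INTER_CUBIC))
E
```

```text
time: 46.28
tool_pos: [0.5458, 0.0522, 0.0501]
tool_rot: [3.136, 0.004, 1.581]
contact_force: [-0.1, 0.2, 0.4]
opening: 0.0914
time: 47.12
tool_pos: [0.55, 0.0021, 0.3007]
tool_rot: [3.134, 0.004, 1.58]
contact_force: [0.3, -1.0, -0.7]
opening: 0.092
[0.55001924 0.00212919 0.30070214] [3.13443294 0.00445273 1.57994845]
mill [315.01412183 132.66558677]
shaker [317.53153587 193.04633058]
```

View pics/w23c.png

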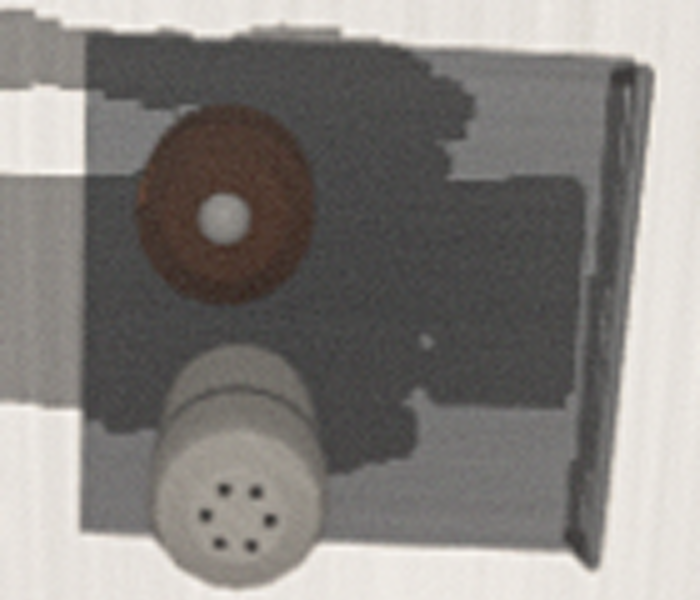

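View pics/s23c.png

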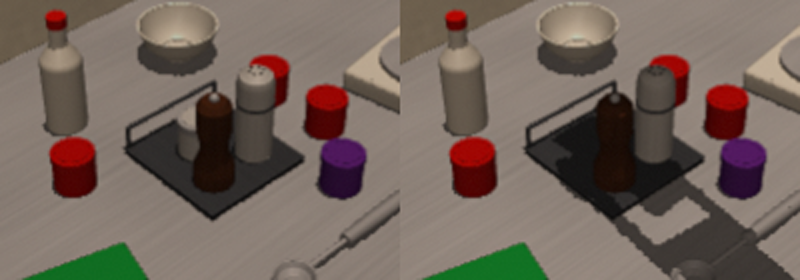

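Both are upright and within about 1 mm of their start relative to the stand edges. I'll move the arm aside for a clean top-view comparison.

```bash
python3 -m pendant '[[[-20,-5,-10],0],[[-60,-15,-20],0],[[-100,-25,-20],0],[[-140,-40,-20],0],[[-180,-55,-20],0],[[-220,-75,-20],0],[[-260,-100,-20],0],[[-300,-125,-20],0],[[-340,-150,-20],0],[[-380,-175,-20],0]]'; python3 -m pendant '[[[-20,-20,0],0],[[-60,-60,0],0],[[-80,-80,0],0],[[-80,-80,0],0],[[-80,-80,0],0]]'; python3 - <<'E'
from h import *
s=robot.observe();print(s["tool_pos"],s["qpos"])
im=snap("top","t24.png"); im2=snap("side","s24.png")
b=cv2.imread("pics/top0.png")
cv2.imwrite("pics/t24c.png",cv2.resize(np.hstack([b[140:260,280:370],im[140:260,280:370,::-1]]),None,fx=4.4,fy=4.4,interpolation=cv2.INTER_CUBIC))
b2=cv2.imread("pics/side0.png")
def tm(b,im,x0,y0,x1,y1):
    b=cv2.resize(b,None,fx=4,fy=4,interpolation=3);im=cv2.resize(im,None,fx=4,fy=4,interpolation=3);t=b[4*y0:4*y1,4*x0:4*x1];w=im[4*y0-24:4*y1+24,4*x0-24:4*x1+24]
    r=cv2.matchTemplate(w,t,cv2.TM_CCOEFF_NORMED);_,v,_,l=cv2.minMaxLoc(r);return (l[0]-24)/4,(l[1]-24)/4,round(v,3)
for n,bx in(("mill",(297,202,314,212)),("shaker",(326,199,346,212)),("sauce",(275,108,296,138)),("bowl",(346,101,392,146)),("spoon",(278,272,365,292))): print("top",n,tm(b,im[:,:,::-1],*bx))
for n,bx in(("mill",(296,204,319,256)),("shaker",(317,190,340,242)),("sauce",(218,163,245,230))): print("side",n,tm(b2,im2[:,:,::-1],*bx))
E
```

```text
time: 48.05
tool_pos: [0.3909, -0.3558, 0.3179]
tool_rot: [3.141, 0.001, 1.582]
contact_force: [0.3, -0.5, 0.2]
opening: 0.0919
time: 48.47
tool_pos: [0.3105, -0.4372, 0.3159]
tool_rot: [-3.141, -0.002, 1.579]
contact_force: [0.7, 0.4, 0.1]
opening: 0.0919
[ 0.31045926 -0.43722837  0.31585208] [-1.09661824e+00  3.02128640e-01  1.23380308e+00  4.59799628e-04
  1.60808435e+00 -1.10467550e+00]
top mill (0.0, 0.0, 0.972)
top shaker (0.0, 0.0, 0.995)
top sauce (0.0, 0.0, 0.999)
top bowl (0.0, 0.0, 0.998)
top spoon (0.0, 0.0, 0.995)
side mill (0.0, 0.0, 0.913)
side shaker (0.0, 0.0, 0.998)
side sauce (0.0, 0.0, 0.999)
```

View pics/t24.png

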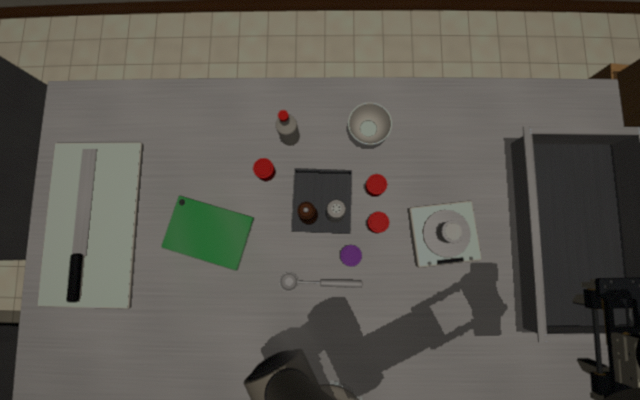

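View pics/t24c.png

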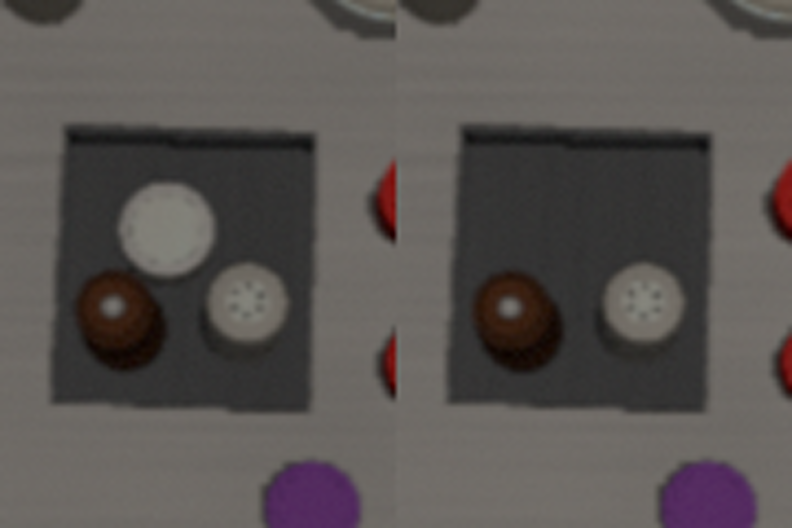

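View pics/s24.png

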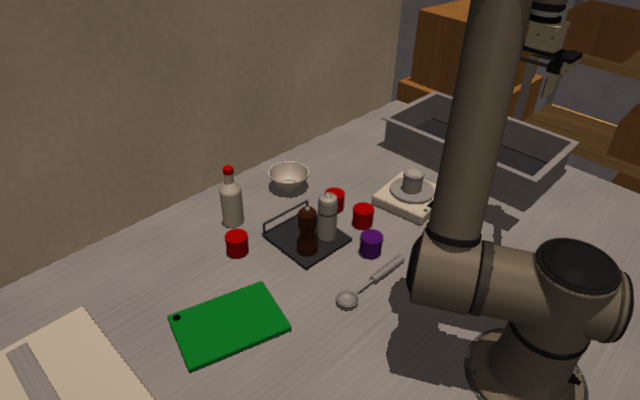

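The start and end views match to within a quarter pixel, with the arm clear of everything. Handing in.

```bash
python3 - <<'E'
from h import *
print(atz(robot.calibration("top"),452.5,231.5,.094))
print(robot.hand_in())
E
```

```text
[ 0.49601639 -0.30730724  0.094     ]
the job is handed in; nothing more can be done
None
```

The job is done and handed in at about 48.6 s on the robot's clock. I moved the shaker and then the mill to the green board. The aluminium tin went to the middle of the scale pan, and then the shaker and the mill went back to their places on the stand.

**Final checks**
- **Shaker and mill:** both stand upright on their starting spots. Template matching showed no shift down to a quarter pixel in the top and side views. The mill's match scores were a little lower (0.97 and 0.91) because the tin is gone from beside it. A rougher wrist-view reading of the mill suggested a shift of about 1 mm.
- **Tin:** it sits at about (0.496, -0.308) and the pan centre at about (0.4965, -0.309), so it is centred to 1–2 mm.
- **Sauce, bowl and spoon:** the top view shows no shift. I did not template-match the look-alike tins, but they look unmoved.

**Disagreements along the way**
- **Fingertip height:** the images put the real fingertips about 38 mm above the reported tool point. I confirmed this with a gentle test close above the shaker, which met nothing, and corrected every later height. Every set-down then made contact at the height expected.
- **Pan centre:** the top and wrist cameras differed by about 4 mm in x, so I placed between the two. The overlay after placing confirmed it.

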